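# Stack and clamp a plate-and-frame flow cell

### The arm

A 6-joint arm with a two-finger parallel gripper is mounted at the origin on a cart in front of the work surface, level with it; the furniture and walls round the work are solid. World frame = base frame: x ahead of the robot, y to its left, z up, the work surface at z = 0. Lengths are in mm, angles in rad, forces in N, time in s.
With the tool pointing down it reaches from about 300 to 775 mm from the base axis. Payload 14.6 kg.
Tool frame: the origin (TCP) lies between the finger pads; the fingertips stand manip.nose_length ahead of it and the grasp point (between the pads) lies 11 mm behind it (manip.nose_length is the distance from the TCP to the fingertips, in mm); z points along the fingers, y is the line along which they close (so a half turn about z gives the same grasp; the last joint's range is limited). The gripper opens to 94 mm and grips with 3 to 60 N. Pads are 16 mm wide; open, the fingers measure 119 mm over their backs; the gripper's body (75 mm by 177 mm) begins 78 mm behind the grasp point.
Start: joints at [1.142, 0.3, 1.521, -0, 1.321, -0.067], TCP at [194.674, 514.384, 213.446] pointing down, gripper open.
Joint ranges: [-3.03, 3.03], [-0.79, 2.21], [0.23, 2.52], [-1.04, 4.18], [0, 3.07], [-2.55, 2.55]. Speed limits (rad/s): [2.22, 2.22, 2.57, 3.14, 3.14, 3.14].

### API

Orientations are given as [roll, pitch, yaw] about the fixed x, y, z axes, in that order (R = Rz(yaw) Ry(pitch) Rx(roll)).
In Python, from cell import manip, cams, job gives the robot as it stands.
- The arm moves only by the tool jog_arm, never from a script. Its argument "commands" is a list of rows, each an object of numbers: "dx", "dy", "dz": the shift along the tool's x, y, z each as a share of 40 mm, from -1 to 1; "ax", "ay", "az": the turn, a rotation vector about the tool's x, y, z each as a share of 10 degrees, from -1 to 1; "gripper": the closure, from 0 (fully open) to 1 (shut). A call has 1 to 10 rows; each row shifts and turns the commanded pose from where the row before left it, along the tool's axes as they then stand; what a row does not reach is not made up. A row lasts 1/8 s, in which the tool goes at most 62.5 mm and 10.7 degrees, less where a joint would pass 70% of its speed; a pose out of reach is approached as far as the arm can. A call with a number of a shift or a turn outside -1 to 1 is refused whole. A call with a gripper value outside its range is refused whole. The fingers move at their own pace and stop on an object; "squeeze" is the grip in N (left out, the last holds). Time passes only in rows, so rows that do not move let the fingers close. It gives the time, the measured TCP pose, the force, the opening and the grip force at its end, in the units of the state.
- manip.read_state(): the state, without advancing time (a new reading comes with each control period).
- cams.camera(name): name is "side" or "top" or "wrist"; returns a dict with "image" (400x640x3 uint8, red, green, blue), "fx", "fy", "cx", "cy" (pixels), "world_to_cam" (4x4, takes a point from world to camera coordinates). Camera axes: x right, y down, z forward; pixel columns grow to the right and rows downward; lengths in mm; the calibration is good to about 2 mm. A picture is of the moment at which its call begins. There is no depth.
- job.sign_off(): hands the job in; it is judged then, once.
The state is a dict: "clock": time; "joints": joint angles; "qd": joint speeds; "effort": joint torques, N m; "eef_pos": TCP position; "eef_rot": TCP orientation; "wrist_force": force on the tool from outside, world axes, zero at the start; "moment": the same for the moment, N m; "finger_gap": finger opening in mm; "finger_force": force on a finger pad.
Only numpy, scipy, OpenCV 4.12 (cv2) and the standard library are available. Lean on these libraries where they do the work, as an engineer would, in place of code of your own. Each camera call takes 0.05 s, during which the arm holds its last target. There are 200 camera calls.

### The job

Finish the flow cell in the assembly nest: on the lower electrode that is already there lay the frame, then the second electrode with its copper lug at the end away from the clamp post, then the end plate, hose barbs up and also at the end away from the post, as one square pile pushed up against the three locating pins. Then swing the clamp arm in over the pile and press its plunger down until the pad sits on the end plate. Leave the other things on the desk where they are.

Things in the scene. Friction and masses are not known exactly. Their poses are not given: they have to be found in the camera images.
- nest: Assembly nest, fixed to the desk: grey slab 96 (x) x 150 (y) x 12 mm, spanning x -48..48, y -58..92 mm. Origin on the desk under the centre of the pile; z up. On it lie the lower end plate and the black lower electrode, 52 (x) x 92 (y) mm, centred on the origin, top at z = 30 mm; the lower electrode's copper lug sticks out at the +y end. The clamp post is at the +y end too.
- seat (a point): Centre of the lower electrode's upper face, where the pile starts, 30 mm over the nest's origin; axes as the nest's.
- corner_pin (a point): Top of one of three steel locating pins, 8 mm diameter, tops 60 mm over the desk; axes at nest (30.5, 40) - this one -, (30.5, -40) and (15, 50.5) mm: two along the +x long side, one at the +y end. A plate centred on the seat clears each of them by 0.5 mm. The nest's -x side and -y end are open.
- post (a point): Top of the clamp post (18 mm diameter), the arm's hinge axis, at nest (0, 72) mm, 76 mm over the desk.
- clamp_arm (a joint): Hinge of the clamp arm on the post. 0: arm along nest -y, plunger over the pile's centre (end stop); growing angles (rad) swing it anticlockwise from above, out over the +x side (1.57: along nest +x; limit 2.4). Light friction, stays. Aluminium arm, 84 mm long from the axis, 18 to 24 mm wide, z = 76 to 88 mm over the desk (hub to 93).
- plunger (a joint): Vertical slide of the plunger in the end of the clamp arm, 72 mm from the post axis: 0 m fully up, growing as it is pressed down (limit 0.014). Friction of about 4 N, stays where left. Over the finished pile its pad meets the end plate at about 0.008.
- knob (a point): Middle of the round black plunger knob, 20 mm diameter, 22 mm high, on the plunger's axis; with the plunger up the knob spans z = 105 to 127 mm over the desk, on an 8 mm stem. Can be held from above by its sides both to swing the arm and to press.
- pad (a point): Centre of the underside of the plunger's round rubber pad (21 mm diameter); z = 72 mm over the desk with the plunger up.
- frame: White plastic frame, 52 (x) x 92 (y) x 12 mm, with a 28 x 64 mm window; loose, flat on the desk. Origin: centre of the underside; z up. Either end may face the post. 80 g.
- electrode: Black electrode plate, 52 (x) x 92 (y) x 8 mm, with a copper lug 16 wide, 4 thick (its underside 1 mm up), sticking out 25 mm at its -y end, off centre (x = 16 mm); loose, flat on the desk. Origin: centre of the plate's underside; z up. 110 g.
- lug (a point): Point on top of the electrode's lug, at (16, -64, 5) mm of the electrode.
- end_plate: Aluminium end plate, 52 (x) x 92 (y) x 14 mm, with two upright steel hose barbs (13 mm diameter at the foot, 18 mm high) on its top at (-14, -27) and (14, -27) mm; loose, lying barbs up. Origin: centre of the underside; z up. 180 g.
- ports (a point): Point on the end plate's top, midway between the feet of the two barbs.
- weight_large: Bystander: brass balance weight, 26 mm diameter, 30 mm high, standing close beside a long edge of the frame. Origin: centre of its underside.
- weight_small: Bystander: brass balance weight, 19 mm diameter, 23 mm high, standing close beside a long edge of the end plate. Origin: centre of its underside.
- connector: Bystander: small white terminal block, 22 mm long (along its y), 13 mm wide, 11 mm high, lying close beside a long edge of the electrode. Origin: centre of its underside.
- bottle_large: Bystander: brown reagent bottle with red cap, 58 mm diameter, 110 mm high. Origin: centre of its underside.
- bottle_small: Bystander: brown reagent bottle with black cap, 48 mm diameter, 93 mm high. Origin: centre of its underside.
- dish: Bystander: covered glass petri dish, 63 mm diameter, 16 mm high. Origin: centre of its underside.
- cuvettes: Bystander: clear cuvette block, 26 (x) x 60 (y) x 32 mm. Origin: centre of its underside.
- driver: Bystander: screwdriver with orange handle, 168 mm long (along its y), 19 mm thick. Origin: under its middle.
Things that resemble listed ones, but are neither listed nor needed, are in the scene too. What is shaped like the end_plate but red or turquoise is not meant.

How it is judged (in metres and radians):
On the way, in this order (a step that is already met when the one before it is completed fails the run):
1. the frame lies on the lower electrode (horizontal distance between frame and seat below 0.007 m and z of frame in the frame of seat between -0.002 and 0.002 m and angle between the y axis of frame and the y axis of nest, either way round below 0.07 rad and angle between frame's own z axis and vertical below 0.04 rad), for 0.2 s.
2. the electrode lies on the frame, lug away from the post (all of step 1 and horizontal distance between electrode and seat below 0.007 m and z of electrode in the frame of seat between 0.01 and 0.014 m and angle between the y axis of electrode and the y axis of nest, either way round below 0.07 rad and angle between electrode's own z axis and vertical below 0.04 rad and y of lug in the frame of seat below -0.05 m), for 0.2 s.
3. the end plate lies on the electrode, barbs away from the post (horizontal distance between each of electrode, end_plate and seat below 0.007 m and z of electrode in the frame of seat between 0.01 and 0.014 m and angle between the y axis of each of electrode, end_plate and the y axis of nest, either way round below 0.07 rad and angle between each of electrode, end_plate's own z axis and vertical below 0.04 rad and y of lug in the frame of seat below -0.05 m and z of end_plate in the frame of seat between 0.018 and 0.022 m and y of ports in the frame of seat below -0.02 m), for 0.2 s.
At the end, for the whole second after the job is handed in: Frame, electrode, end plate in this order on the seat, each flat (2 mm in height), within 3 mm of centre and 2 degrees of square; lug and barbs away from the post; clamp arm in (below 0.1 rad), pad down on the end plate (within 1.7 mm); all at rest (horizontal distance between each of frame, electrode, end_plate and seat below 0.003 m and z of frame in the frame of seat between -0.002 and 0.002 m and angle between the y axis of each of frame, electrode, end_plate and the y axis of nest, either way round below 0.035 rad and angle between each of frame, electrode, end_plate's own z axis and vertical below 0.04 rad and z of electrode in the frame of seat between 0.01 and 0.014 m and y of lug in the frame of seat below -0.05 m and z of end_plate in the frame of seat between 0.018 and 0.022 m and y of ports in the frame of seat below -0.02 m and linear speed of each of frame, electrode, end_plate below 0.02 m/s and value of joint clamp_arm below 0.1 rad and value of joint plunger above 0.005 m and z of pad in the frame of end_plate below 0.0157 m and horizontal distance between pad and end_plate below 0.01 m); the robot touches nothing.
It fails at once if a bystander is shifted more than 30 mm (distance of any of weight_large, weight_small, connector, bottle_large, bottle_small, dish, cuvettes, driver from where it was at the start of the episode above 0.03 m).
It fails at once if a weight or bottle is knocked over (angle between any of weight_large, weight_small, bottle_large, bottle_small's own z axis and vertical above 0.5 rad).
It also fails if it takes over 72 s, if anything falls off the work surface, if the arm or the gripper's body presses on something with over 40 N, if the wrist force passes 120 N, or if a joint passes its speed limit or range.

## Working session

There is one attempt and no reset: what is moved stays moved. The work goes in short steps, Python scripts to look and compute and a tool call to move; the robot and the scene stay as the last step left them, time stands still between calls to the robot, and variables do not carry over. Pictures are saved under pics/ and viewed, at most 10 in all, crops included, and the job is handed in when it is done.

Besides the shell and the picture viewer there is one more tool, called after "Request:" as name(argument=value, ...) on one line, values as JSON. jog_arm: Moves the arm, as the interface text tells. Shift numbers are shares of 40 mm and turn numbers shares of 10 degrees, none past 1 either way. Its arguments: {"type":"object","properties":{"commands":{"type":"array"},"squeeze":{"type":"number"}},"required":["commands"]}

```bash
ls; mkdir -p pics; python3 - <<'E'
from cell import manip,cams,job
import cv2,numpy as np
print(manip.nose_length, manip.read_state())
for n in("top","side"):
    c=cams.camera(n);cv2.imwrite(f"pics/{n}0.png",c["image"][...,::-1]);np.save(f"{n}_cal.npy",c["world_to_cam"])
    print(n,c["fx"],c["fy"],c["cx"],c["cy"],np.round(c["world_to_cam"],3).tolist())
E
```

```text
pics
8.0 {'clock': 0.0, 'joints': array([ 1.14243659e+00,  3.00503127e-01,  1.52159491e+00, -1.83633056e-05,
        1.32070715e+00, -6.65626208e-02]), 'qd': array([ 1.77116584e-03, -6.19750661e-05,  2.21805792e-04, -7.27563207e-04,
        1.14999602e-03,  1.55842798e-03]), 'effort': array([-1.21148416e-03, -5.31798899e+01, -3.52741599e+01,  7.08138035e-02,
        2.45516788e-02, -1.04431924e-04]), 'eef_pos': array([194.55436058, 514.15988427, 212.86291078]), 'eef_rot': array([-3.14038162e+00, -6.29030721e-05,  2.77980006e+00]), 'wrist_force': array([ 0.07245346, -0.00687969, -0.93198463]), 'moment': array([0.02312986, 0.01923047, 0.00486729]), 'finger_force': 0.0, 'finger_gap': 94.34479602170494}
top 409.5047694491097 409.5047694491097 319.3551629295241 200.29710648232643 [[0.012, -1.0, 0.01, -60.012], [-0.992, -0.013, -0.128, 570.833], [0.128, -0.008, -0.992, 1429.625], [0.0, 0.0, 0.0, 1.0]]
side 452.3275113688867 452.3275113688867 322.2894369950216 198.979307823097 [[-0.121, -0.992, 0.022, 4.558], [-0.552, 0.049, -0.832, 400.617], [0.825, -0.113, -0.554, 1246.884], [0.0, 0.0, 0.0, 1.0]]
```

View pics/top0.png

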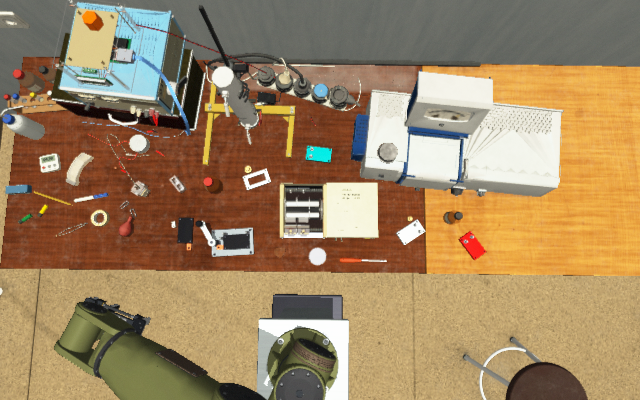

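View pics/side0.png

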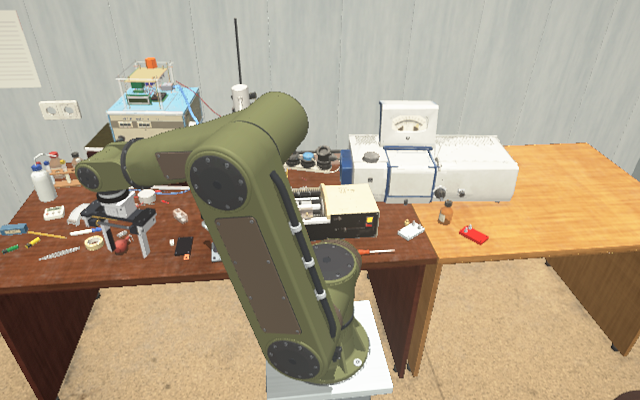

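The top view shows the frame at (257,179), the electrode at (185,231) with its lug near (188,247), the nest at (233,242) with the clamp arm swung left to about (205,232), and the end plate at (410,231). The side view is mostly blocked by the arm. I'll zoom in on the top view.

```bash
cat > h.py <<'E'
import numpy as np,cv2
from cell import manip,cams,job
def ray(c,px,z):
    px=np.atleast_2d(px).astype(float);W=c["world_to_cam"];R,t=W[:3,:3],W[:3,3]
    o=-R.T@t
    d=np.c_[(px[:,0]-c["cx"])/c["fx"],(px[:,1]-c["cy"])/c["fy"],np.ones(len(px))]@R
    return o+d*((z-o[2])/d[:,2])[:,None]
def proj(c,P):
    p=np.atleast_2d(P)@c["world_to_cam"][:3,:3].T+c["world_to_cam"][:3,3]
    return np.c_[p[:,0]/p[:,2]*c["fx"]+c["cx"],p[:,1]/p[:,2]*c["fy"]+c["cy"]]
E
python3 - <<'E'
import cv2,numpy as np
from h import *
i=cv2.imread("pics/top0.png")
a=cv2.resize(i[162:272,165:275],(600,600),interpolation=cv2.INTER_CUBIC)
b=cv2.resize(i[205:265,385:445],(200,200),interpolation=cv2.INTER_CUBIC)
v=np.zeros((600,800,3),np.uint8);v[:,:600]=a;v[:200,600:]=b
cv2.imwrite("pics/z0.png",v)
c=cams.camera("top")
for n,p,z in[("frame",(257,179),12),("elec",(185,231),8),("nest",(236,242),30),("endp",(410,231),14)]:print(n,ray(c,p,z).round())
E
```

```text
frame [[650. 176.  12.]]
elec [[457. 430.   8.]]
nest [[420. 241.  30.]]
endp [[ 467. -382.   14.]]
```

View pics/z0.png

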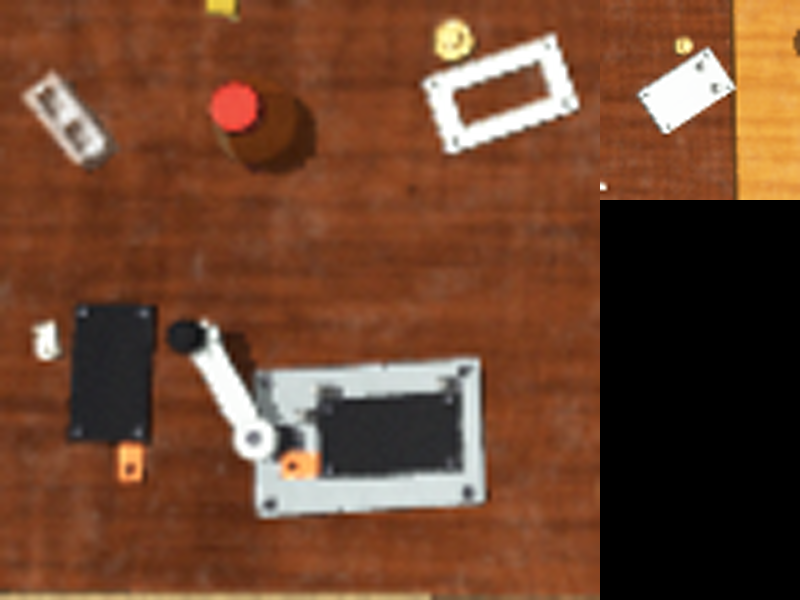

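The zoomed view confirms the layout. The electrode's lug points down at (130,462), and the connector is to its left at (45,340). The clamp arm is out, with the knob at (187,337). The frame is at (500,95) with the large weight at (453,40), and the end plate's barbs are at its upper-right end. Next I'll measure with masks.

```bash
python3 - <<'E'
from h import *
c=cams.camera("top");im=c["image"].astype(int);mx,mn=im.max(2),im.min(2)
def rect(m,roi,z,name,ero=0):
    x0,y0,x1,y1=roi;k=np.zeros(m.shape,np.uint8);k[y0:y1,x0:x1]=m[y0:y1,x0:x1]*255
    # upsample for subpixel
    cs,_=cv2.findContours(k,cv2.RETR_EXTERNAL,cv2.CHAIN_APPROX_NONE)
    for q in sorted(cs,key=cv2.contourArea)[::-1][:2]:
        if cv2.contourArea(q)<3: continue
        r=cv2.minAreaRect(ray(c,q[:,0],z)[:,:2].astype(np.float32));print(name,np.round(r[0]),np.round(r[1]),round(r[2],1))
rect((mn>170),(240,165,275,192),12,"frame")
rect((mn>150)&(mx-mn<40),(396,215,428,247),14,"endp")
rect((mx<60),(176,214,196,246),8,"elec")
rect((mx<60),(222,230,254,252),30,"lower")
rect((mn>130)&(mx-mn<40),(211,226,256,258),12,"nest")
rect((mx<60),(196,218,204,228),127,"knob")
rect((im[...,0]>200)&(im[...,2]<120)&(im[...,1]<190),(182,240,196,254),5,"lug")
for n,p,z in[("wl",(248,169.2),30),("ws",(409.9,218.5),23),("conn",(173.3,224.5),11),("knob",(199,223.7),127)]:print(n,ray(c,p,z).round())
w=cams.camera("wrist");cv2.imwrite("pics/w0.png",w["image"][...,::-1]);print(w["fx"],w["cx"],w["cy"],w["world_to_cam"].round(3).tolist())
E
```

```text
frame [652. 178.] [53. 91.] 19.6
endp [ 465. -384.] [52. 93.] 33.1
elec [459. 429.] [90. 54.] 0.7
lower [422. 242.] [48. 89.] 3.4
nest [421. 259.] [ 94. 150.] 4.2
knob [477. 349.] [17. 17.] 2.8
lug [402. 415.] [18. 11.] 3.0
wl [[683. 207.  30.]]
ws [[ 511. -380.   23.]]
conn [[480. 472.  11.]]
knob [[476. 347. 127.]]
293.15585690283433 319.6382982386727 198.32964398868296 [[0.354, 0.935, -0.0, -549.241], [0.905, -0.342, 0.254, -26.113], [0.237, -0.09, -0.967, 390.615], [0.0, 0.0, 0.0, 1.0]]
```

View pics/w0.png

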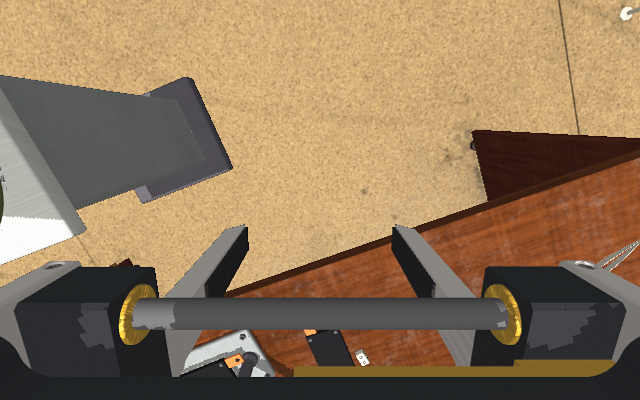

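The wrist camera's image x runs along tool y, and it looks towards tool +x. The fingers cover rows below about 290. The clamp knob at (477,348) sits where the gripper body would be when picking the electrode, so I'll push the arm to about 1.5 rad first. I'll write a planning helper.

```bash
cat >> h.py <<'E'
import json
from scipy.spatial.transform import Rotation as Ro
def plan(xyz,yawdeg,n,extra={},start=None):
    """equal rows from present (or start (xyz,yawdeg)) to a tool-down pose; prints rows in jog units"""
    s=manip.read_state()
    p0,y0=(np.array(s["eef_pos"]),np.degrees(s["eef_rot"][2])) if start is None else (np.array(start[0],float),start[1])
    d=(np.array(xyz,float)-p0)/n; dy=((yawdeg-y0+180)%360-180)/n; rows=[]
    for i in range(n):
        y=np.radians(y0+dy*i);t=np.array([d[0]*np.cos(y)+d[1]*np.sin(y),d[0]*np.sin(y)-d[1]*np.cos(y),-d[2]])/40
        r=dict(dx=round(t[0],3),dy=round(t[1],3),dz=round(t[2],3),az=round(-dy/10,3));rows.append({k:v for k,v in r.items() if v}|extra)
    print(json.dumps(rows).replace('"',"'"))
    return (xyz,yawdeg)
E
python3 - <<'E'
from h import *
a=plan((485,392,135),94,9,{"gripper":1}); a=plan((485,390,118),94,1,start=a);a=plan((487,340,118),94,3,start=a)
E
```

```text
[{'dx': -0.875, 'dy': -0.032, 'dz': 0.217, 'az': 0.725, 'gripper': 1}, {'dx': -0.872, 'dy': 0.078, 'dz': 0.217, 'az': 0.725, 'gripper': 1}, {'dx': -0.855, 'dy': 0.188, 'dz': 0.217, 'az': 0.725, 'gripper': 1}, {'dx': -0.824, 'dy': 0.294, 'dz': 0.217, 'az': 0.725, 'gripper': 1}, {'dx': -0.781, 'dy': 0.396, 'dz': 0.217, 'az': 0.725, 'gripper': 1}, {'dx': -0.724, 'dy': 0.491, 'dz': 0.217, 'az': 0.725, 'gripper': 1}, {'dx': -0.656, 'dy': 0.579, 'dz': 0.217, 'az': 0.725, 'gripper': 1}, {'dx': -0.578, 'dy': 0.657, 'dz': 0.217, 'az': 0.725, 'gripper': 1}, {'dx': -0.491, 'dy': 0.725, 'dz': 0.217, 'az': 0.725, 'gripper': 1}]
[{'dx': -0.05, 'dy': -0.003, 'dz': 0.425}]
[{'dx': -0.417, 'dy': -0.012}, {'dx': -0.417, 'dy': -0.012}, {'dx': -0.417, 'dy': -0.012}]
```

Request:
jog_arm(commands=[{"dx": -0.88, "dy": -0.03, "dz": 0.2, "az": 0.73, "gripper": 1}, {"dx": -0.87, "dy": 0.08, "dz": 0.2, "az": 0.73, "gripper": 1}, {"dx": -0.86, "dy": 0.19, "dz": 0.2, "az": 0.73, "gripper": 1}, {"dx": -0.82, "dy": 0.29, "dz": 0.2, "az": 0.73, "gripper": 1}, {"dx": -0.78, "dy": 0.4, "dz": 0.2, "az": 0.73, "gripper": 1}, {"dx": -0.72, "dy": 0.49, "dz": 0.2, "az": 0.73, "gripper": 1}, {"dx": -0.66, "dy": 0.58, "dz": 0.2, "az": 0.73, "gripper": 1}, {"dx": -0.58, "dy": 0.66, "dz": 0.2, "az": 0.73, "gripper": 1}, {"dx": -0.49, "dy": 0.72, "dz": 0.2, "az": 0.7, "gripper": 1}, {"gripper": 1}])

```text
schema error: expected keys dx, dy, dz, ax, ay, az, gripper
```

Request:
jog_arm(commands=[{"dx": -0.88, "dy": -0.03, "dz": 0.2, "ax": 0, "ay": 0, "az": 0.73, "gripper": 1}, {"dx": -0.87, "dy": 0.08, "dz": 0.2, "ax": 0, "ay": 0, "az": 0.73, "gripper": 1}, {"dx": -0.86, "dy": 0.19, "dz": 0.2, "ax": 0, "ay": 0, "az": 0.73, "gripper": 1}, {"dx": -0.82, "dy": 0.29, "dz": 0.2, "ax": 0, "ay": 0, "az": 0.73, "gripper": 1}, {"dx": -0.78, "dy": 0.4, "dz": 0.2, "ax": 0, "ay": 0, "az": 0.73, "gripper": 1}, {"dx": -0.72, "dy": 0.49, "dz": 0.2, "ax": 0, "ay": 0, "az": 0.73, "gripper": 1}, {"dx": -0.66, "dy": 0.58, "dz": 0.2, "ax": 0, "ay": 0, "az": 0.73, "gripper": 1}, {"dx": -0.58, "dy": 0.66, "dz": 0.2, "ax": 0, "ay": 0, "az": 0.73, "gripper": 1}, {"dx": -0.49, "dy": 0.72, "dz": 0.2, "ax": 0, "ay": 0, "az": 0.7, "gripper": 1}, {"dx": 0, "dy": 0, "dz": 0, "ax": 0, "ay": 0, "az": 0, "gripper": 1}])

```text
clock: 1.5
eef_pos: [486.1, 389.9, 140.3]
eef_rot: [-3.14, 0.001, 1.635]
wrist_force: [-1.4, 0.7, -0.8]
finger_gap: 0.6
finger_force: 0.0
```

Request:
jog_arm(commands=[{"dx": 0, "dy": 0, "dz": 0.55, "ax": 0, "ay": 0, "az": 0, "gripper": 1}, {"dx": -0.3, "dy": 0, "dz": 0, "ax": 0, "ay": 0, "az": 0, "gripper": 1}, {"dx": -0.3, "dy": 0, "dz": 0, "ax": 0, "ay": 0, "az": 0, "gripper": 1}, {"dx": -0.3, "dy": 0, "dz": 0, "ax": 0, "ay": 0, "az": 0, "gripper": 1}, {"dx": -0.3, "dy": 0, "dz": 0, "ax": 0, "ay": 0, "az": 0, "gripper": 1}, {"dx": 0, "dy": 0, "dz": 0, "ax": 0, "ay": 0, "az": 0, "gripper": 1}, {"dx": 0.3, "dy": 0, "dz": 0, "ax": 0, "ay": 0, "az": 0, "gripper": 1}, {"dx": 0, "dy": 0, "dz": -1, "ax": 0, "ay": 0, "az": 0, "gripper": 0}])

```text
clock: 2.5
eef_pos: [485.9, 356.0, 157.2]
eef_rot: [-3.137, 0.003, 1.639]
wrist_force: [-0.6, 0.3, 1.0]
finger_gap: 7.1
finger_force: 0.0
```

```bash
python3 - <<'E'
from h import *
plan((428,135,225),94,6)
E
```

```text
[{'dx': -0.902, 'dy': -0.304, 'dz': -0.282, 'az': -0.001}, {'dx': -0.902, 'dy': -0.304, 'dz': -0.282, 'az': -0.001}, {'dx': -0.902, 'dy': -0.304, 'dz': -0.282, 'az': -0.001}, {'dx': -0.902, 'dy': -0.304, 'dz': -0.282, 'az': -0.001}, {'dx': -0.902, 'dy': -0.304, 'dz': -0.282, 'az': -0.001}, {'dx': -0.902, 'dy': -0.305, 'dz': -0.282, 'az': -0.001}]
```

Request:
jog_arm(commands=[{"dx": -0.9, "dy": -0.3, "dz": -0.28, "ax": 0, "ay": 0, "az": 0, "gripper": 0}, {"dx": -0.9, "dy": -0.3, "dz": -0.28, "ax": 0, "ay": 0, "az": 0, "gripper": 0}, {"dx": -0.9, "dy": -0.3, "dz": -0.28, "ax": 0, "ay": 0, "az": 0, "gripper": 0}, {"dx": -0.9, "dy": -0.3, "dz": -0.28, "ax": 0, "ay": 0, "az": 0, "gripper": 0}, {"dx": -0.9, "dy": -0.3, "dz": -0.28, "ax": 0, "ay": 0, "az": 0, "gripper": 0}, {"dx": -0.9, "dy": -0.3, "dz": -0.28, "ax": 0, "ay": 0, "az": 0, "gripper": 0}, {"dx": 0, "dy": 0, "dz": 0, "ax": 0, "ay": 0, "az": 0, "gripper": 0}, {"dx": 0, "dy": 0, "dz": 0, "ax": 0, "ay": 0, "az": 0, "gripper": 0}])

```text
clock: 3.5
eef_pos: [430.2, 135.8, 226.6]
eef_rot: [3.142, -0.0, 1.639]
wrist_force: [0.2, 0.1, -0.0]
finger_gap: 87.0
finger_force: 0.0
```

```bash
python3 - <<'E'
from h import *
c=cams.camera("wrist");cv2.imwrite("pics/w1.png",c["image"][...,::-1]);np.savez("w1.npz",**c)
s=manip.read_state();print(s["eef_pos"],s["eef_rot"],s["qd"].round(3))
E
```

```text
[430.1654962  135.90207637 226.37868124] [-3.14111626e+00 -7.09118461e-05  1.63918421e+00] [ 0.005  0.002  0.002  0.     0.002 -0.003]
```

View pics/w1.png

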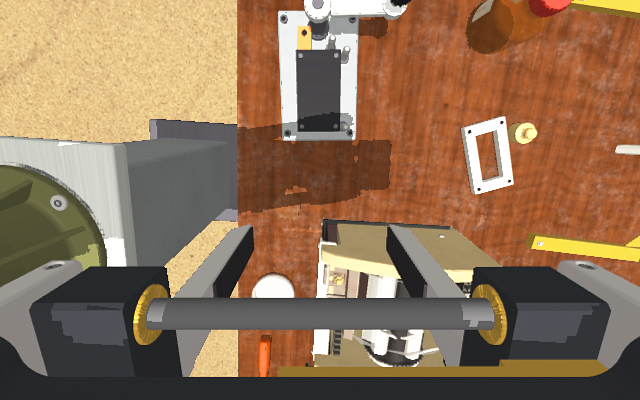

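The wrist view shows the nest pile at (319,91), with the arm now pointing along nest +x at the top. It also shows the frame at (488,155) with the weight at (524,132), so I can measure both from this picture.

```bash
cat >> h.py <<'E'
def rect(c,f,roi,z,name,num=1,up=4):
    """f(image int)->mask; minAreaRect on plane z, on an upsampled roi"""
    x0,y0,x1,y1=roi;im=cv2.resize(c["image"][y0:y1,x0:x1],None,fx=up,fy=up,interpolation=cv2.INTER_LINEAR).astype(int)
    k=cv2.morphologyEx(f(im).astype(np.uint8),cv2.MORPH_OPEN,np.ones((3*up//2,)*2,np.uint8))
    cs,_=cv2.findContours(k,cv2.RETR_EXTERNAL,cv2.CHAIN_APPROX_NONE);out=[]
    for q in sorted(cs,key=cv2.contourArea)[::-1][:num]:
        px=(q[:,0]+.5)/up-.5+[x0,y0];r=cv2.minAreaRect(ray(c,px,z)[:,:2].astype(np.float32))
        print(name,np.round(r[0],1),np.round(r[1],1),round(r[2],1));out.append(r)
    return out
dark=lambda t:(lambda i:i.max(2)<t)
white=lambda t,s=45:(lambda i:(i.min(2)>t)&(i.max(2)-i.min(2)<s))
E
python3 - <<'E'
from h import *
c=dict(np.load("w1.npz"))
for t in(60,75,90):rect(c,dark(t),(290,40,350,138),30,f"lower{t}")
for t in(130,160):rect(c,white(t),(270,5,362,128),12,f"nest{t}")
for t in(120,150,180):rect(c,white(t),(455,110,520,200),12,f"frame{t}")
im=c["image"]
print(im[90,270:365].tolist()[::4]); 
# slab outline points & frame corner predictions
print(ray(c,[(320,92),(524,133)],30).round(1))
E
```

```text
lower60 [423.6 208.8] [50.9 22.3] 3.9
lower75 [419.2 268.6] [49.8 40.2] 2.6
lower90 [420.8 242.8] [51.7 92.1] 4.3
nest130 [420.1 270.5] [ 98.3 138.3] 3.9
nest160 [419.9 273.3] [ 98.  132.7] 3.9
frame120 [647.6 179.3] [56.5 93.3] 20.3
frame150 [648.9 179.7] [53.5 93.2] 19.9
frame180 [649.2 179.7] [52.6 92.8] 20.1
[[149, 79, 39], [130, 67, 31], [170, 90, 45], [245, 247, 247], [244, 245, 244], [243, 245, 243], [246, 247, 247], [71, 69, 72], [73, 71, 74], [74, 72, 74], [73, 72, 74], [74, 72, 75], [73, 73, 73], [73, 73, 73], [73, 73, 74], [74, 73, 74], [76, 74, 75], [73, 72, 73], [244, 246, 244], [244, 245, 243], [242, 244, 242], [246, 247, 247], [163, 84, 38], [161, 86, 40]]
[[422.7 242.5  30. ]
 [675.2 212.3  30. ]]
```

The seat is at (420.8, 242.8) with yaw 4.1°, and the frame is at (649.2, 179.7) with yaw 20°. The rectangle sizes match the given ones. Before reaching in, I'll check how tall the stand behind the frame is.

```bash
python3 - <<'E'
from h import *
s=cams.camera("side");i=s["image"][...,::-1]
t=cams.camera("top")["image"][...,::-1]
v=np.zeros((560,800,3),np.uint8)
v[:, :400]=cv2.resize(i[60:340,140:340],(400,560));v[:400,400:]=cv2.resize(t[60:200,190:330],(400,400))
cv2.imwrite("pics/s1.png",v)
c=cams.camera("top");w=dict(np.load("w1.npz"))
for z in(0,30,60):print(z,ray(c,(290,157),z).round(),ray(w,(530,240),z).round())
E
```

```text
0 [[737.  58.   0.]] [[742.  63.   0.]]
30 [[730.  56.  30.]] [[718.  74.  30.]]
60 [[723.  54.  60.]] [[694.  85.  60.]]
```

View pics/s1.png

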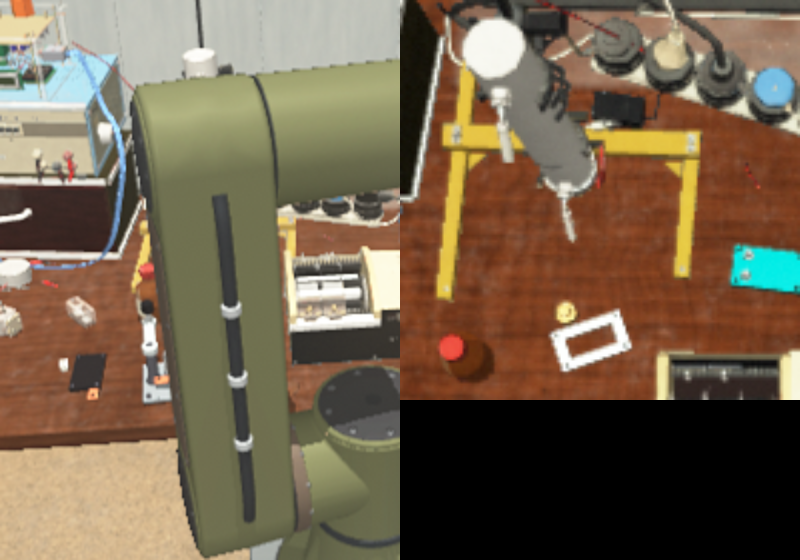

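The yellow legs lie at desk level and the column foot is near x=840. That leaves the gripper body clear, so I'll go for the frame.

```bash
python3 - <<'E'
from h import *
a=plan((654,166.5,60),110,7); a=plan((654,166.5,10),110,3,start=a)
E
```

```text
[{'dx': 0.055, 'dy': 0.806, 'dz': 0.594, 'az': -0.23}, {'dx': 0.023, 'dy': 0.807, 'dz': 0.594, 'az': -0.23}, {'dx': -0.01, 'dy': 0.807, 'dz': 0.594, 'az': -0.23}, {'dx': -0.042, 'dy': 0.806, 'dz': 0.594, 'az': -0.23}, {'dx': -0.074, 'dy': 0.804, 'dz': 0.594, 'az': -0.23}, {'dx': -0.106, 'dy': 0.8, 'dz': 0.594, 'az': -0.23}, {'dx': -0.138, 'dy': 0.796, 'dz': 0.594, 'az': -0.23}]
[{'dz': 0.417}, {'dz': 0.417}, {'dz': 0.417}]
```

Request:
jog_arm(commands=[{"dx": 0.05, "dy": 0.8, "dz": 0.6, "ax": 0, "ay": 0, "az": -0.23, "gripper": 0.25}, {"dx": 0.02, "dy": 0.8, "dz": 0.6, "ax": 0, "ay": 0, "az": -0.23, "gripper": 0.25}, {"dx": -0.01, "dy": 0.81, "dz": 0.6, "ax": 0, "ay": 0, "az": -0.23, "gripper": 0.25}, {"dx": -0.04, "dy": 0.81, "dz": 0.6, "ax": 0, "ay": 0, "az": -0.23, "gripper": 0.25}, {"dx": -0.07, "dy": 0.8, "dz": 0.6, "ax": 0, "ay": 0, "az": -0.23, "gripper": 0.25}, {"dx": -0.11, "dy": 0.8, "dz": 0.6, "ax": 0, "ay": 0, "az": -0.23, "gripper": 0.25}, {"dx": -0.14, "dy": 0.8, "dz": 0.55, "ax": 0, "ay": 0, "az": -0.23, "gripper": 0.25}, {"dx": 0, "dy": 0, "dz": 0, "ax": 0, "ay": 0, "az": 0, "gripper": 0.25}, {"dx": 0, "dy": 0, "dz": 0, "ax": 0, "ay": 0, "az": 0, "gripper": 0.25}])

```text
clock: 4.82
eef_pos: [653.3, 165.7, 60.8]
eef_rot: [-3.141, -0.0, 1.919]
wrist_force: [1.0, 0.4, 0.3]
finger_gap: 70.4
finger_force: 0.0
```

```bash
python3 - <<'E'
from h import *
c=cams.camera("wrist");np.savez("w2.npz",**c)
s=manip.read_state();print(s["eef_pos"],s["eef_rot"],s["finger_gap"])
cv2.imwrite("pics/w2.png",c["image"][...,::-1])
print(proj(c,[(654,166.5,10)]).round(), proj(c,[(s["eef_pos"][0],s["eef_pos"][1],s["eef_pos"][2]-8)]).round())
E
```

```text
[653.45234643 165.66796592  61.50342685] [3.14082914e+00 1.40500892e-04 1.91930431e+00] 70.73405833757454
[[322. 216.]] [[321. 238.]]
```

View pics/w2.png

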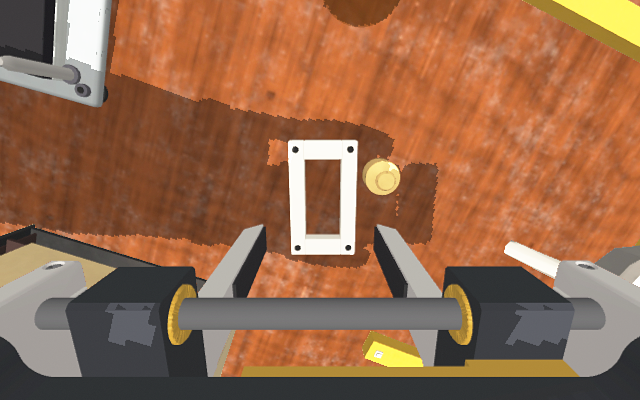

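The frame is centred between the fingers, at columns 289–357, and the weight at (381,177) is clear of them. Now I'll descend, grip and lift.

Request:
jog_arm(commands=[{"dx": 0, "dy": 0, "dz": 0.43, "ax": 0, "ay": 0, "az": 0, "gripper": 0.25}, {"dx": 0, "dy": 0, "dz": 0.43, "ax": 0, "ay": 0, "az": 0, "gripper": 0.25}, {"dx": 0, "dy": 0, "dz": 0.43, "ax": 0, "ay": 0, "az": 0, "gripper": 0.25}, {"dx": 0, "dy": 0, "dz": 0, "ax": 0, "ay": 0, "az": 0, "gripper": 0.25}, {"dx": 0, "dy": 0, "dz": 0, "ax": 0, "ay": 0, "az": 0, "gripper": 0.6}, {"dx": 0, "dy": 0, "dz": 0, "ax": 0, "ay": 0, "az": 0, "gripper": 0.6}, {"dx": 0, "dy": 0, "dz": 0, "ax": 0, "ay": 0, "az": 0, "gripper": 0.6}], squeeze=25)

```text
clock: 5.75
eef_pos: [653.5, 165.2, 8.5]
eef_rot: [-3.141, -0.0, 1.919]
wrist_force: [-0.0, 0.7, -1.0]
finger_gap: 51.9
finger_force: 25.0
```

```bash
python3 - <<'E'
from h import *
c=dict(np.load("w2.npz"))
for t in(150,200):r=rect(c,white(t,50),(270,120,360,270),12,"frame")[0]
d=np.array(r[0])-[653.5,165.4];y=1.919
off=d@[np.cos(y),np.sin(y)];print("along toolx",off)
N=np.array([420.8,242.8]);th=np.radians(4.1)
T=N-off*np.array([-np.sin(th),np.cos(th)]);print(T)
a=((653.5,165.2,8.5),109.95)
a=plan((640,170,130),106,4,start=a);a=plan((*T,80),94.1,6,start=a)
E
```

```text
frame [650.  179.8] [51.9 92.2] 20.2
frame [649.9 179.7] [51.5 91.8] 20.2
along toolx 14.703592313711953
[421.85126927 228.13403737]
[{'dx': 0.057, 'dy': -0.069, 'dz': -0.759, 'az': 0.099}, {'dx': 0.056, 'dy': -0.07, 'dz': -0.759, 'az': 0.099}, {'dx': 0.055, 'dy': -0.071, 'dz': -0.759, 'az': 0.099}, {'dx': 0.053, 'dy': -0.072, 'dz': -0.759, 'az': 0.099}]
[{'dx': 0.483, 'dy': -0.807, 'dz': 0.208, 'az': 0.198}, {'dx': 0.455, 'dy': -0.823, 'dz': 0.208, 'az': 0.198}, {'dx': 0.426, 'dy': -0.838, 'dz': 0.208, 'az': 0.198}, {'dx': 0.397, 'dy': -0.853, 'dz': 0.208, 'az': 0.198}, {'dx': 0.367, 'dy': -0.866, 'dz': 0.208, 'az': 0.198}, {'dx': 0.337, 'dy': -0.878, 'dz': 0.208, 'az': 0.198}]
```

Request:
jog_arm(commands=[{"dx": 0.06, "dy": -0.07, "dz": -0.76, "ax": 0, "ay": 0, "az": 0.1, "gripper": 0.6}, {"dx": 0.06, "dy": -0.07, "dz": -0.76, "ax": 0, "ay": 0, "az": 0.1, "gripper": 0.6}, {"dx": 0.06, "dy": -0.07, "dz": -0.76, "ax": 0, "ay": 0, "az": 0.1, "gripper": 0.6}, {"dx": 0.05, "dy": -0.07, "dz": -0.76, "ax": 0, "ay": 0, "az": 0.1, "gripper": 0.6}, {"dx": 0.48, "dy": -0.81, "dz": 0.2, "ax": 0, "ay": 0, "az": 0.2, "gripper": 0.6}, {"dx": 0.45, "dy": -0.82, "dz": 0.2, "ax": 0, "ay": 0, "az": 0.2, "gripper": 0.6}, {"dx": 0.42, "dy": -0.84, "dz": 0.2, "ax": 0, "ay": 0, "az": 0.2, "gripper": 0.6}, {"dx": 0.39, "dy": -0.85, "dz": 0.2, "ax": 0, "ay": 0, "az": 0.2, "gripper": 0.6}, {"dx": 0.36, "dy": -0.86, "dz": 0.2, "ax": 0, "ay": 0, "az": 0.2, "gripper": 0.6}, {"dx": 0.33, "dy": -0.88, "dz": 0.2, "ax": 0, "ay": 0, "az": 0.2, "gripper": 0.6}])

```text
clock: 7.0
eef_pos: [421.3, 227.6, 82.3]
eef_rot: [-3.141, 0.0, 1.639]
wrist_force: [0.9, 0.7, -0.8]
finger_gap: 51.7
finger_force: 25.0
```

Request:
jog_arm(commands=[{"dx": 0, "dy": 0, "dz": 0, "ax": 0, "ay": 0, "az": 0, "gripper": 0.6}, {"dx": 0, "dy": 0, "dz": 0, "ax": 0, "ay": 0, "az": 0, "gripper": 0.6}])

```text
clock: 7.25
eef_pos: [423.3, 227.6, 83.0]
eef_rot: [3.141, -0.0, 1.641]
wrist_force: [-0.3, 0.2, -0.8]
finger_gap: 51.8
finger_force: 25.0
```

```bash
python3 - <<'E'
from h import *
c=cams.camera("wrist");np.savez("w3.npz",**c)
cv2.imwrite("pics/w3.png",c["image"][...,::-1])
s=manip.read_state();print(s["eef_pos"],s["eef_rot"])
cb=s["eef_pos"][2]-8.5
print("frame in hand:");rect(c,white(200,50),(270,90,370,270),cb+12,"frame")
th=np.radians(4.1);T=np.array([421.85,228.13])+np.array([[np.cos(th),-np.sin(th)],[np.sin(th),np.cos(th)]])@[-1.5,-1.5];print(T)
plan((*T,38.5),94.1,2)
E
```

```text
[423.52232769 227.43607962  82.94013283] [ 3.14075002e+00 -2.01696706e-04  1.64005957e+00]
frame in hand:
frame [422.7 249.3] [53.7 77.7] 3.8
[420.46108499 226.52659266]
[{'dx': -0.009, 'dy': -0.039, 'dz': 0.556, 'az': -0.007}, {'dx': -0.009, 'dy': -0.039, 'dz': 0.556, 'az': -0.007}]
```

View pics/w3.png

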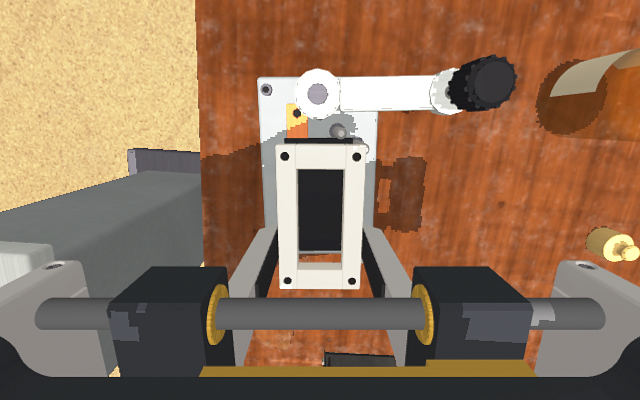

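The frame is held square. Its front edge is at row 144 and it sits just clear of the pins at (338,132) and (360,150). Lowering.

Request:
jog_arm(commands=[{"dx": -0.02, "dy": -0.08, "dz": 0.4, "ax": 0, "ay": 0, "az": 0, "gripper": 0.6}, {"dx": 0, "dy": 0, "dz": 0.4, "ax": 0, "ay": 0, "az": 0, "gripper": 0.6}, {"dx": 0, "dy": 0, "dz": 0.2, "ax": 0, "ay": 0, "az": 0, "gripper": 0.6}, {"dx": 0, "dy": 0, "dz": 0.08, "ax": 0, "ay": 0, "az": 0, "gripper": 0.6}, {"dx": 0, "dy": 0, "dz": 0, "ax": 0, "ay": 0, "az": 0, "gripper": 0.6}, {"dx": 0, "dy": 0, "dz": 0, "ax": 0, "ay": 0, "az": 0, "gripper": 0.6}])

```text
clock: 8.05
eef_pos: [419.7, 226.6, 39.8]
eef_rot: [3.141, -0.0, 1.64]
wrist_force: [-0.1, 0.9, -0.9]
finger_gap: 51.7
finger_force: 25.0
```

Request:
jog_arm(commands=[{"dx": 0, "dy": 0, "dz": 0.04, "ax": 0, "ay": 0, "az": 0, "gripper": 0.6}, {"dx": 0, "dy": 0, "dz": 0, "ax": 0, "ay": 0, "az": 0, "gripper": 0.6}, {"dx": 0, "dy": 0, "dz": 0, "ax": 0, "ay": 0, "az": 0, "gripper": 0.3}, {"dx": 0, "dy": 0, "dz": 0, "ax": 0, "ay": 0, "az": 0, "gripper": 0.3}, {"dx": 0, "dy": 0, "dz": -0.5, "ax": 0, "ay": 0, "az": 0, "gripper": 0.3}, {"dx": 0, "dy": 0, "dz": -0.9, "ax": 0, "ay": 0, "az": 0, "gripper": 0.3}, {"dx": -0.5, "dy": 0, "dz": -0.9, "ax": 0, "ay": 0, "az": 0, "gripper": 0.3}, {"dx": -0.5, "dy": 0, "dz": -0.6, "ax": 0, "ay": 0, "az": 0, "gripper": 0.3}, {"dx": 0, "dy": 0, "dz": 0, "ax": 0, "ay": 0, "az": 0, "gripper": 0.3}, {"dx": 0, "dy": 0, "dz": 0, "ax": 0, "ay": 0, "az": 0, "gripper": 0.3}])

```text
clock: 9.3
eef_pos: [422.0, 186.8, 153.0]
eef_rot: [-3.141, 0.0, 1.64]
wrist_force: [0.5, -0.5, 0.3]
finger_gap: 66.0
finger_force: 0.0
```

```bash
python3 - <<'E'
from h import *
c=cams.camera("wrist");np.savez("w4.npz",**c)
cv2.imwrite("pics/w4.png",c["image"][...,::-1])
s=manip.read_state();print(s["eef_pos"],s["eef_rot"])
rect(c,white(225,50),(240,60,400,280),42,"frame")
from h import *
th=np.radians(4.1);R=np.array([[np.cos(th),-np.sin(th)],[np.sin(th),np.cos(th)]])
print("pin tops px",proj(c,[(*(R@p+[420.8,242.8]),60) for p in[(30.5,40),(30.5,-40),(15,50.5)]]).round())
print("frame corners px",proj(c,[(*(R@p+[420.8,242.8]),42) for p in[(26,46),(26,-46),(-26,46),(-26,-46)]]).round())
E
```

```text
[421.8424949  186.86472009 152.770987  ] [-3.14007597e+00  3.71832011e-04  1.64033942e+00]
frame [419.6 254.6] [ 84.2 117. ] 4.2
pin tops px [[359.  94.]
 [357. 186.]
 [341.  81.]]
frame corners px [[352.  89.]
 [350. 188.]
 [295.  89.]
 [297. 188.]]
```

View pics/w4.png

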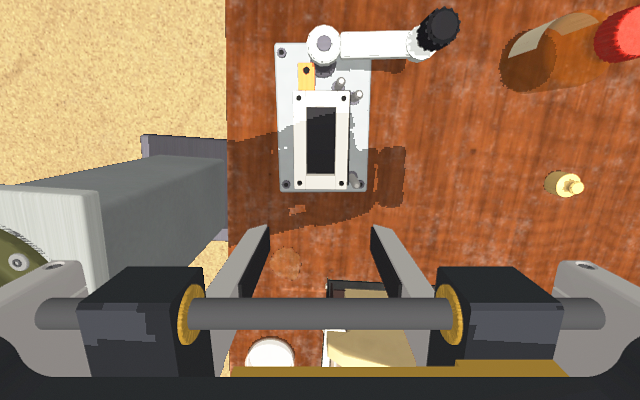

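The frame lies on the seat about 1.5 mm off the pins, as intended. Pin tops appear at (357,94) and (340,82), matching the predictions. The next piece is the electrode.

```bash
python3 - <<'E'
from h import *
plan((425,428,170),-2,10)
E
```

```text
[{'dx': 0.601, 'dy': 0.05, 'dz': -0.043, 'az': 0.96}, {'dx': 0.601, 'dy': -0.051, 'dz': -0.043, 'az': 0.96}, {'dx': 0.584, 'dy': -0.151, 'dz': -0.043, 'az': 0.96}, {'dx': 0.551, 'dy': -0.246, 'dz': -0.043, 'az': 0.96}, {'dx': 0.502, 'dy': -0.334, 'dz': -0.043, 'az': 0.96}, {'dx': 0.439, 'dy': -0.413, 'dz': -0.043, 'az': 0.96}, {'dx': 0.364, 'dy': -0.481, 'dz': -0.043, 'az': 0.96}, {'dx': 0.279, 'dy': -0.535, 'dz': -0.043, 'az': 0.96}, {'dx': 0.186, 'dy': -0.574, 'dz': -0.043, 'az': 0.96}, {'dx': 0.088, 'dy': -0.597, 'dz': -0.043, 'az': 0.96}]
```

Request:
jog_arm(commands=[{"dx": 0.6, "dy": 0.05, "dz": -0.05, "ax": 0, "ay": 0, "az": 0.96, "gripper": 0.3}, {"dx": 0.6, "dy": -0.05, "dz": -0.05, "ax": 0, "ay": 0, "az": 0.96, "gripper": 0.3}, {"dx": 0.58, "dy": -0.15, "dz": -0.05, "ax": 0, "ay": 0, "az": 0.96, "gripper": 0.3}, {"dx": 0.55, "dy": -0.25, "dz": -0.05, "ax": 0, "ay": 0, "az": 0.96, "gripper": 0.3}, {"dx": 0.5, "dy": -0.33, "dz": -0.05, "ax": 0, "ay": 0, "az": 0.96, "gripper": 0.3}, {"dx": 0.44, "dy": -0.41, "dz": -0.05, "ax": 0, "ay": 0, "az": 0.96, "gripper": 0.3}, {"dx": 0.36, "dy": -0.48, "dz": -0.05, "ax": 0, "ay": 0, "az": 0.96, "gripper": 0.3}, {"dx": 0.28, "dy": -0.54, "dz": -0.05, "ax": 0, "ay": 0, "az": 0.96, "gripper": 0.3}, {"dx": 0.19, "dy": -0.57, "dz": -0.05, "ax": 0, "ay": 0, "az": 0.96, "gripper": 0.3}, {"dx": 0.09, "dy": -0.6, "dz": -0.05, "ax": 0, "ay": 0, "az": 0.96, "gripper": 0.3}])

```text
clock: 10.6
eef_pos: [425.0, 428.7, 172.4]
eef_rot: [3.14, 0.002, -0.04]
wrist_force: [0.4, -1.1, -0.3]
finger_gap: 65.4
finger_force: 0.0
```

Request:
jog_arm(commands=[{"dx": 0, "dy": 0, "dz": 0, "ax": 0, "ay": 0, "az": 0, "gripper": 0.3}, {"dx": 0, "dy": 0, "dz": 0, "ax": 0, "ay": 0, "az": 0, "gripper": 0.3}, {"dx": 0, "dy": 0, "dz": 0, "ax": 0, "ay": 0, "az": 0, "gripper": 0.3}])

```text
clock: 10.98
eef_pos: [425.7, 426.9, 173.6]
eef_rot: [3.141, 0.0, -0.034]
wrist_force: [-0.2, -0.2, 0.2]
finger_gap: 65.8
finger_force: 0.0
```

```bash
python3 - <<'E'
from h import *
c=cams.camera("wrist");np.savez("w5.npz",**c)
cv2.imwrite("pics/w5.png",c["image"][...,::-1])
s=manip.read_state();print(s["eef_pos"],s["eef_rot"],s["joints"])
p=proj(c,[(459,429,8),(505,455,8),(505,403,8),(413,455,8),(413,403,8),(480,472,11)]).round().astype(int);print(p)
x0,x1=p[1:5,0].min()-8,p[1:5,0].max()+8;y0,y1=max(0,p[1:5,1].min()-10),min(290,p[1:5,1].max()+8)
for t in(70,85,100):rect(c,dark(t),(x0,y0,x1,y1),8,f"el{t}",2)
rect(c,lambda i:(i[...,0]>190)&(i[...,0]-i[...,2]>90),(x0-20,y0,x1+20,290),5,"lug",2)
rect(c,white(170,40),(max(0,p[5,0]-25),max(0,p[5,1]-25),p[5,0]+25,p[5,1]+25),11,"conn",2)
E
```

```text
[425.79315995 426.96490229 173.77859028] [ 3.14146027e+00  9.56017599e-05 -3.44925469e-02] [ 7.26050620e-01  4.50288347e-01  1.40942234e+00 -3.12998194e-05
  1.28204248e+00  2.33134840e+00]
[[316 157]
 [291 116]
 [338 115]
 [296 197]
 [340 195]
 [277 140]]
el70 [455.5 432.3] [51.6 83.3] 90.0
el85 [455.5 432.2] [52.6 84.4] 89.6
el100 [459.2 432.5] [53.6 92.4] 90.0
el100 [406.  397.7] [7.1 8.7] 89.5
lug [329.2 477.1] [56.7 51.6] 40.5
lug [400.6 416.1] [17.6 24.8] 88.2
conn [480.2 474.7] [21.9 13.1] 10.5
conn [499.1 452.5] [3.6 3.5] 88.1
```

The electrode is at (459.2, 432.5) with yaw −90°, which agrees with the lug position. I'll grasp 16 mm towards the lug to stay clear of the connector.

```bash
python3 - <<'E'
from h import *
plan((443,432.5,8.8),0,5)
E
```

```text
[{'dx': 0.085, 'dy': -0.031, 'dz': 0.825, 'az': -0.04}, {'dx': 0.085, 'dy': -0.03, 'dz': 0.825, 'az': -0.04}, {'dx': 0.085, 'dy': -0.029, 'dz': 0.825, 'az': -0.04}, {'dx': 0.086, 'dy': -0.029, 'dz': 0.825, 'az': -0.04}, {'dx': 0.086, 'dy': -0.028, 'dz': 0.825, 'az': -0.04}]
```

Request:
jog_arm(commands=[{"dx": 0.09, "dy": -0.03, "dz": 0.8, "ax": 0, "ay": 0, "az": -0.04, "gripper": 0.3}, {"dx": 0.09, "dy": -0.03, "dz": 0.8, "ax": 0, "ay": 0, "az": -0.04, "gripper": 0.3}, {"dx": 0.09, "dy": -0.03, "dz": 0.8, "ax": 0, "ay": 0, "az": -0.04, "gripper": 0.3}, {"dx": 0.08, "dy": -0.03, "dz": 0.8, "ax": 0, "ay": 0, "az": -0.04, "gripper": 0.3}, {"dx": 0.08, "dy": -0.03, "dz": 0.7, "ax": 0, "ay": 0, "az": -0.04, "gripper": 0.3}, {"dx": 0, "dy": 0, "dz": 0.1, "ax": 0, "ay": 0, "az": 0, "gripper": 0.3}, {"dx": 0, "dy": 0, "dz": 0, "ax": 0, "ay": 0, "az": 0, "gripper": 0.3}])

```text
clock: 11.9
eef_pos: [443.3, 433.1, 14.7]
eef_rot: [-3.141, -0.001, -0.001]
wrist_force: [0.9, -0.1, 0.3]
finger_gap: 65.9
finger_force: 0.0
```

Request:
jog_arm(commands=[{"dx": 0, "dy": 0, "dz": 0.15, "ax": 0, "ay": 0, "az": 0, "gripper": 0.3}, {"dx": 0, "dy": 0, "dz": 0, "ax": 0, "ay": 0, "az": 0, "gripper": 0.3}, {"dx": 0, "dy": 0, "dz": 0, "ax": 0, "ay": 0, "az": 0, "gripper": 0.6}, {"dx": 0, "dy": 0, "dz": 0, "ax": 0, "ay": 0, "az": 0, "gripper": 0.6}, {"dx": 0, "dy": 0, "dz": 0, "ax": 0, "ay": 0, "az": 0, "gripper": 0.6}], squeeze=35)

```text
clock: 12.52
eef_pos: [443.2, 433.2, 8.3]
eef_rot: [-3.141, -0.0, -0.0]
wrist_force: [-0.7, -1.6, 5.7]
finger_gap: 52.0
finger_force: 35.4
```

```bash
python3 - <<'E'
from h import *
th=np.radians(4.1);R=np.array([[np.cos(th),-np.sin(th)],[np.sin(th),np.cos(th)]])
T=R@[-1.3,-17.3]+[420.8,242.8];print(T)
a=plan((443,433,152),0,4)
a=plan((*T,100),94.1,10,start=a)
E
```

```text
[420.74023277 225.45132778]
[{'dx': -0.001, 'dy': 0.001, 'dz': -0.898, 'az': -0.001}, {'dx': -0.001, 'dy': 0.001, 'dz': -0.898, 'az': -0.001}, {'dx': -0.001, 'dy': 0.001, 'dz': -0.898, 'az': -0.001}, {'dx': -0.001, 'dy': 0.001, 'dz': -0.898, 'az': -0.001}]
[{'dx': -0.056, 'dy': 0.519, 'dz': 0.13, 'az': -0.941}, {'dx': -0.14, 'dy': 0.503, 'dz': 0.13, 'az': -0.941}, {'dx': -0.22, 'dy': 0.473, 'dz': 0.13, 'az': -0.941}, {'dx': -0.294, 'dy': 0.431, 'dz': 0.13, 'az': -0.941}, {'dx': -0.361, 'dy': 0.377, 'dz': 0.13, 'az': -0.941}, {'dx': -0.418, 'dy': 0.313, 'dz': 0.13, 'az': -0.941}, {'dx': -0.463, 'dy': 0.24, 'dz': 0.13, 'az': -0.941}, {'dx': -0.496, 'dy': 0.161, 'dz': 0.13, 'az': -0.941}, {'dx': -0.516, 'dy': 0.078, 'dz': 0.13, 'az': -0.941}, {'dx': -0.522, 'dy': -0.007, 'dz': 0.13, 'az': -0.941}]
```

Request:
jog_arm(commands=[{"dx": 0, "dy": 0, "dz": -0.9, "ax": 0, "ay": 0, "az": 0, "gripper": 0.6}, {"dx": 0, "dy": 0, "dz": -0.9, "ax": 0, "ay": 0, "az": 0, "gripper": 0.6}, {"dx": 0, "dy": 0, "dz": -0.9, "ax": 0, "ay": 0, "az": 0, "gripper": 0.6}, {"dx": 0, "dy": 0, "dz": -0.9, "ax": 0, "ay": 0, "az": 0, "gripper": 0.6}])

```text
clock: 13.02
eef_pos: [442.8, 432.9, 152.7]
eef_rot: [3.141, 0.001, -0.001]
wrist_force: [0.3, 0.3, -1.8]
finger_gap: 51.5
finger_force: 35.0
```

Request:
jog_arm(commands=[{"dx": -0.06, "dy": 0.52, "dz": 0, "ax": 0, "ay": 0, "az": -0.94, "gripper": 0.6}, {"dx": -0.14, "dy": 0.5, "dz": 0, "ax": 0, "ay": 0, "az": -0.94, "gripper": 0.6}, {"dx": -0.22, "dy": 0.47, "dz": 0, "ax": 0, "ay": 0, "az": -0.94, "gripper": 0.6}, {"dx": -0.29, "dy": 0.43, "dz": 0, "ax": 0, "ay": 0, "az": -0.94, "gripper": 0.6}, {"dx": -0.36, "dy": 0.38, "dz": 0, "ax": 0, "ay": 0, "az": -0.94, "gripper": 0.6}, {"dx": -0.42, "dy": 0.31, "dz": 0, "ax": 0, "ay": 0, "az": -0.94, "gripper": 0.6}, {"dx": -0.46, "dy": 0.24, "dz": 0, "ax": 0, "ay": 0, "az": -0.94, "gripper": 0.6}, {"dx": -0.5, "dy": 0.16, "dz": 0, "ax": 0, "ay": 0, "az": -0.94, "gripper": 0.6}, {"dx": -0.52, "dy": 0.08, "dz": 0, "ax": 0, "ay": 0, "az": -0.94, "gripper": 0.6}, {"dx": -0.52, "dy": 0, "dz": 0, "ax": 0, "ay": 0, "az": -0.94, "gripper": 0.6}])

```text
clock: 14.28
eef_pos: [420.3, 225.0, 151.6]
eef_rot: [-3.141, 0.0, 1.646]
wrist_force: [-0.0, 0.1, -1.1]
finger_gap: 51.5
finger_force: 35.0
```

Request:
jog_arm(commands=[{"dx": 0, "dy": 0, "dz": 0, "ax": 0, "ay": 0, "az": 0, "gripper": 0.6}, {"dx": 0, "dy": 0, "dz": 0.6, "ax": 0, "ay": 0, "az": 0, "gripper": 0.6}, {"dx": 0, "dy": 0, "dz": 0.6, "ax": 0, "ay": 0, "az": 0, "gripper": 0.6}, {"dx": 0, "dy": 0, "dz": 0, "ax": 0, "ay": 0, "az": 0, "gripper": 0.6}, {"dx": 0, "dy": 0, "dz": 0, "ax": 0, "ay": 0, "az": 0, "gripper": 0.6}])

```text
clock: 14.9
eef_pos: [421.0, 226.2, 104.6]
eef_rot: [3.141, -0.0, 1.639]
wrist_force: [0.2, -0.5, -1.1]
finger_gap: 51.5
finger_force: 35.0
```

```bash
python3 - <<'E'
from h import *
c=cams.camera("wrist");np.savez("w6.npz",**c);cv2.imwrite("pics/w6.png",c["image"][...,::-1])
s=manip.read_state();print(s["eef_pos"],s["eef_rot"],s["finger_gap"])
rect(c,dark(100),(270,100,370,225),s["eef_pos"][2]-.3,"el",2)
plan((420.74,225.45,51.3),94.1,2)
E
```

```text
[421.08704161 226.16083502 104.8018408 ] [ 3.14040057e+00 -4.94539316e-04  1.63898957e+00] 51.28635304608071
el [418.  263.8] [51.6 51.9] 3.9
el [419.3 291.8] [15.9  1.1] 3.9
[{'dx': -0.009, 'dy': -0.005, 'dz': 0.669, 'az': -0.01}, {'dx': -0.009, 'dy': -0.005, 'dz': 0.669, 'az': -0.01}]
```

Request:
jog_arm(commands=[{"dx": -0.02, "dy": -0.01, "dz": 0.5, "ax": 0, "ay": 0, "az": 0, "gripper": 0.6}, {"dx": 0, "dy": 0, "dz": 0.5, "ax": 0, "ay": 0, "az": 0, "gripper": 0.6}, {"dx": 0, "dy": 0, "dz": 0.3, "ax": 0, "ay": 0, "az": 0, "gripper": 0.6}, {"dx": 0, "dy": 0, "dz": 0, "ax": 0, "ay": 0, "az": 0, "gripper": 0.6}, {"dx": 0, "dy": 0, "dz": 0, "ax": 0, "ay": 0, "az": 0, "gripper": 0.6}])

```text
clock: 15.58
eef_pos: [420.7, 225.1, 52.6]
eef_rot: [3.141, -0.0, 1.64]
wrist_force: [0.0, 0.5, -1.6]
finger_gap: 51.5
finger_force: 35.0
```

Request:
jog_arm(commands=[{"dx": 0, "dy": 0, "dz": 0.05, "ax": 0, "ay": 0, "az": 0, "gripper": 0.6}, {"dx": 0, "dy": 0, "dz": 0, "ax": 0, "ay": 0, "az": 0, "gripper": 0.6}, {"dx": 0, "dy": 0, "dz": 0, "ax": 0, "ay": 0, "az": 0, "gripper": 0.3}, {"dx": 0, "dy": 0, "dz": 0, "ax": 0, "ay": 0, "az": 0, "gripper": 0.3}, {"dx": 0, "dy": 0, "dz": -0.5, "ax": 0, "ay": 0, "az": 0, "gripper": 0.3}, {"dx": 0, "dy": 0, "dz": -0.9, "ax": 0, "ay": 0, "az": 0, "gripper": 0.3}, {"dx": -0.5, "dy": 0, "dz": -0.9, "ax": 0, "ay": 0, "az": 0, "gripper": 0.3}, {"dx": -0.5, "dy": 0, "dz": -0.3, "ax": 0, "ay": 0, "az": 0, "gripper": 0.3}, {"dx": 0, "dy": 0, "dz": 0, "ax": 0, "ay": 0, "az": 0, "gripper": 0.3}, {"dx": 0, "dy": 0, "dz": 0, "ax": 0, "ay": 0, "az": 0, "gripper": 0.3}])

```text
clock: 16.82
eef_pos: [422.8, 185.3, 153.2]
eef_rot: [-3.141, 0.0, 1.64]
wrist_force: [-0.5, 0.5, 0.5]
finger_gap: 65.6
finger_force: 0.0
```

```bash
python3 - <<'E'
from h import *
c=cams.camera("wrist");np.savez("w7.npz",**c);cv2.imwrite("pics/w7.png",c["image"][...,::-1])
s=manip.read_state();print(s["eef_pos"],s["eef_rot"],s["clock"])
p=proj(c,[(420.8+dx,242.8+dy,50) for dx in(-30,30) for dy in(-48,50)]).round().astype(int);print(p.tolist())
x0,x1,y0,y1=p[:,0].min(),p[:,0].max(),p[:,1].min(),p[:,1].max()
for t in(85,100):rect(c,dark(t),(x0,y0,x1,y1),50,"el",2)
rect(c,lambda i:(i[...,0]>170)&(i[...,0]-i[...,2]>110)&(i[...,1]>100),(x0-5,y1-15,x1+5,y1+45),47,"lug",3)
th=np.radians(4.1);R=np.array([[np.cos(th),-np.sin(th)],[np.sin(th),np.cos(th)]])
print("lug expected",R@[16-1.3,-58.5-1.3]+[420.8,242.8])
plan((470,-300,225),94,14)
E
```

```text
[422.75328359 185.33751512 153.0693202 ] [-3.14036323e+00  2.79981206e-04  1.64032880e+00] 16.875
[[288, 188], [292, 79], [350, 192], [361, 84]]
el [419.9 232.2] [51.6 71.2] 4.0
el [440.8 283.4] [1.8 2.6] 5.5
el [419.4 242.1] [52.3 91.5] 4.0
el [459.1 204.3] [1.2 4.7] 6.0
lug [439.1 184.4] [15.8 24.2] 4.4
lug [424.5 153.6] [41.4 15.2] 4.0
lug [459.2 158.6] [13.5 20.5] 6.3
lug expected [439.73792668 184.20405361]
[{'dx': -0.87, 'dy': 0.024, 'dz': -0.128}, {'dx': -0.87, 'dy': 0.024, 'dz': -0.128}, {'dx': -0.87, 'dy': 0.024, 'dz': -0.128}, {'dx': -0.87, 'dy': 0.024, 'dz': -0.128}, {'dx': -0.87, 'dy': 0.024, 'dz': -0.128}, {'dx': -0.87, 'dy': 0.024, 'dz': -0.128}, {'dx': -0.87, 'dy': 0.024, 'dz': -0.128}, {'dx': -0.87, 'dy': 0.024, 'dz': -0.128}, {'dx': -0.87, 'dy': 0.024, 'dz': -0.128}, {'dx': -0.87, 'dy': 0.024, 'dz': -0.128}, {'dx': -0.87, 'dy': 0.024, 'dz': -0.128}, {'dx': -0.87, 'dy': 0.024, 'dz': -0.128}, {'dx': -0.87, 'dy': 0.024, 'dz': -0.128}, {'dx': -0.87, 'dy': 0.024, 'dz': -0.128}]
```

The electrode lies at (419.4, 242.1) with yaw 4.0° and its lug away from the post. Now for the end plate.

```bash
python3 - <<'E'
from h import *
plan((499,-434,232),124,16,start=((422.8,185.3,232),94))
E
```

```text
[{'dx': -0.974, 'dy': 0.051, 'az': -0.188}, {'dx': -0.975, 'dy': 0.019, 'az': -0.188}, {'dx': -0.975, 'dy': -0.013, 'az': -0.188}, {'dx': -0.974, 'dy': -0.044, 'az': -0.188}, {'dx': -0.972, 'dy': -0.076, 'az': -0.188}, {'dx': -0.969, 'dy': -0.108, 'az': -0.188}, {'dx': -0.965, 'dy': -0.14, 'az': -0.188}, {'dx': -0.96, 'dy': -0.171, 'az': -0.188}, {'dx': -0.954, 'dy': -0.202, 'az': -0.188}, {'dx': -0.947, 'dy': -0.234, 'az': -0.188}, {'dx': -0.938, 'dy': -0.264, 'az': -0.188}, {'dx': -0.929, 'dy': -0.295, 'az': -0.188}, {'dx': -0.919, 'dy': -0.325, 'az': -0.188}, {'dx': -0.908, 'dy': -0.355, 'az': -0.188}, {'dx': -0.896, 'dy': -0.385, 'az': -0.188}, {'dx': -0.883, 'dy': -0.414, 'az': -0.188}]
```

Request:
jog_arm(commands=[{"dx": 0, "dy": 0, "dz": -1, "ax": 0, "ay": 0, "az": 0, "gripper": 0.3}, {"dx": 0, "dy": 0, "dz": -1, "ax": 0, "ay": 0, "az": 0, "gripper": 0.3}, {"dx": -0.97, "dy": 0.05, "dz": 0, "ax": 0, "ay": 0, "az": -0.19, "gripper": 0.3}, {"dx": -0.97, "dy": 0.02, "dz": 0, "ax": 0, "ay": 0, "az": -0.19, "gripper": 0.3}, {"dx": -0.97, "dy": -0.01, "dz": 0, "ax": 0, "ay": 0, "az": -0.19, "gripper": 0.3}, {"dx": -0.97, "dy": -0.04, "dz": 0, "ax": 0, "ay": 0, "az": -0.19, "gripper": 0.3}, {"dx": -0.97, "dy": -0.08, "dz": 0, "ax": 0, "ay": 0, "az": -0.19, "gripper": 0.3}, {"dx": -0.97, "dy": -0.11, "dz": 0, "ax": 0, "ay": 0, "az": -0.19, "gripper": 0.3}, {"dx": -0.97, "dy": -0.14, "dz": 0, "ax": 0, "ay": 0, "az": -0.19, "gripper": 0.3}, {"dx": -0.96, "dy": -0.17, "dz": 0, "ax": 0, "ay": 0, "az": -0.19, "gripper": 0.3}])

```text
clock: 18.12
eef_pos: [461.7, -124.9, 233.1]
eef_rot: [-3.141, -0.001, 1.907]
wrist_force: [1.5, 0.1, -0.9]
finger_gap: 65.8
finger_force: 0.0
```

Request:
jog_arm(commands=[{"dx": -0.95, "dy": -0.2, "dz": 0, "ax": 0, "ay": 0, "az": -0.19, "gripper": 0.3}, {"dx": -0.95, "dy": -0.23, "dz": 0, "ax": 0, "ay": 0, "az": -0.19, "gripper": 0.3}, {"dx": -0.94, "dy": -0.26, "dz": 0, "ax": 0, "ay": 0, "az": -0.19, "gripper": 0.3}, {"dx": -0.93, "dy": -0.3, "dz": 0, "ax": 0, "ay": 0, "az": -0.19, "gripper": 0.3}, {"dx": -0.92, "dy": -0.33, "dz": 0, "ax": 0, "ay": 0, "az": -0.19, "gripper": 0.3}, {"dx": -0.91, "dy": -0.36, "dz": 0, "ax": 0, "ay": 0, "az": -0.19, "gripper": 0.3}, {"dx": -0.9, "dy": -0.39, "dz": 0.8, "ax": 0, "ay": 0, "az": -0.19, "gripper": 0.3}, {"dx": -0.88, "dy": -0.41, "dz": 0.8, "ax": 0, "ay": 0, "az": -0.19, "gripper": 0.3}, {"dx": 0, "dy": 0, "dz": 0, "ax": 0, "ay": 0, "az": 0, "gripper": 0.3}, {"dx": 0, "dy": 0, "dz": 0, "ax": 0, "ay": 0, "az": 0, "gripper": 0.3}])

```text
clock: 19.38
eef_pos: [501.4, -433.2, 169.8]
eef_rot: [3.141, -0.0, 2.171]
wrist_force: [0.3, -0.5, 0.4]
finger_gap: 66.0
finger_force: 0.0
```

```bash
python3 - <<'E'
from h import *
c=cams.camera("wrist");np.savez("w8.npz",**c);cv2.imwrite("pics/w8.png",c["image"][...,::-1])
s=manip.read_state();print(s["eef_pos"],s["eef_rot"],s["joints"].round(2))
th=np.radians(33.5);R=np.array([[np.cos(th),-np.sin(th)],[np.sin(th),np.cos(th)]])
p=proj(c,[(*(R@(dx,dy)+[465,-384]),14) for dx in(-36,36) for dy in(-54,54)]).round().astype(int);print(p.tolist())
x0,x1,y0,y1=p[:,0].min(),p[:,0].max(),max(0,p[:,1].min()),min(p[:,1].max(),290)
for t in(120,160,190):rect(c,white(t,45),(x0,y0,x1,y1),14,"pl",2)
rect(c,lambda i:(i[...,0]>190)&(i[...,0]-i[...,2]>50)&(i[...,1]>140),(x0-10,y0,x1+60,y1),23,"ws",3)
E
```

```text
[ 501.61292098 -433.1567154   170.66337644] [3.14127360e+00 9.17124077e-04 2.17129588e+00] [-0.77  0.59  1.21  0.    1.34 -1.37]
[[286, 181], [284, 80], [349, 182], [353, 81]]
pl [ 463.4 -383.2] [51.7 91.2] 33.1
pl [ 463.3 -382.9] [51.3 89.9] 33.0
pl [ 467.8 -432.1] [3.4 2.8] 33.3
pl [ 463.6 -382.3] [57.3 36.5] 44.6
ws [ 504.8 -376.6] [7.4 3.1] 61.0
```

```bash
python3 - <<'E'
from h import *
a=plan((457.9,-374.8,60),123.1,3)
E
```

```text
[{'dx': 0.607, 'dy': -0.026, 'dz': 0.922, 'az': 0.044}, {'dx': 0.607, 'dy': -0.03, 'dz': 0.922, 'az': 0.044}, {'dx': 0.607, 'dy': -0.035, 'dz': 0.922, 'az': 0.044}]
```

Request:
jog_arm(commands=[{"dx": 0.61, "dy": -0.03, "dz": 0.92, "ax": 0, "ay": 0, "az": 0.04, "gripper": 0.3}, {"dx": 0.61, "dy": -0.03, "dz": 0.92, "ax": 0, "ay": 0, "az": 0.04, "gripper": 0.3}, {"dx": 0.61, "dy": -0.03, "dz": 0.92, "ax": 0, "ay": 0, "az": 0.05, "gripper": 0.3}, {"dx": 0, "dy": 0, "dz": 0, "ax": 0, "ay": 0, "az": 0, "gripper": 0.3}, {"dx": 0, "dy": 0, "dz": 0, "ax": 0, "ay": 0, "az": 0, "gripper": 0.3}])

```text
clock: 20.05
eef_pos: [458.4, -376.0, 61.8]
eef_rot: [3.141, 0.004, 2.149]
wrist_force: [0.9, -0.8, 0.8]
finger_gap: 65.7
finger_force: 0.0
```

```bash
python3 - <<'E'
from h import *
c=cams.camera("wrist");np.savez("w9.npz",**c);cv2.imwrite("pics/w9.png",c["image"][...,::-1])
s=manip.read_state();print(s["eef_pos"],s["eef_rot"])
for t in(110,140):rect(c,white(t,50),(260,100,380,285),14,"pl",2)
E
```

```text
[ 458.44587418 -376.25800195   61.77828414] [3.14069993 0.0037493  2.14846091]
pl [ 462.4 -382.2] [51.9 93.4] 33.4
pl [ 426.4 -410.4] [ 5.5 12.4] 30.1
pl [ 462.6 -382.3] [51.8 93. ] 33.4
pl [ 426.1 -410.3] [ 5.1 11.1] 30.1
```

View pics/w9.png

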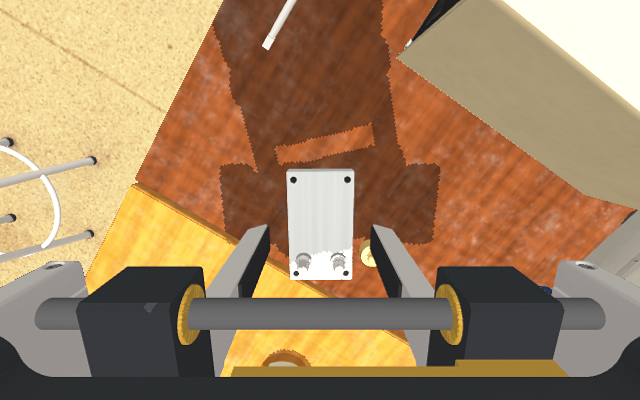

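The plate is centred between the fingers at columns 287–354. The barbs are near (303,260) and (338,260), and the small weight at (370,255) is clear of the fingers. Now I'll descend and grip.

Request:
jog_arm(commands=[{"dx": 0.08, "dy": 0, "dz": 0.4, "ax": 0, "ay": 0, "az": 0, "gripper": 0.3}, {"dx": 0, "dy": 0, "dz": 0.4, "ax": 0, "ay": 0, "az": 0, "gripper": 0.3}, {"dx": 0, "dy": 0, "dz": 0.4, "ax": 0, "ay": 0, "az": 0, "gripper": 0.3}, {"dx": 0, "dy": 0, "dz": 0.04, "ax": 0, "ay": 0, "az": 0, "gripper": 0.3}, {"dx": 0, "dy": 0, "dz": 0, "ax": 0, "ay": 0, "az": 0, "gripper": 0.3}, {"dx": 0, "dy": 0, "dz": 0, "ax": 0, "ay": 0, "az": 0, "gripper": 0.6}, {"dx": 0, "dy": 0, "dz": 0, "ax": 0, "ay": 0, "az": 0, "gripper": 0.6}, {"dx": 0, "dy": 0, "dz": 0, "ax": 0, "ay": 0, "az": 0, "gripper": 0.6}], squeeze=45)

```text
clock: 21.1
eef_pos: [455.3, -372.6, 9.9]
eef_rot: [3.142, 0.0, 2.148]
wrist_force: [0.4, 0.0, -1.0]
finger_gap: 51.7
finger_force: 45.0
```

```bash
python3 - <<'E'
from h import *
s=manip.read_state();P=s["eef_pos"];y=s["eef_rot"][2];print(P,y,s["finger_gap"],s["finger_force"])
off=(np.array([462.6,-382.4])-P[:2])@[np.cos(y),np.sin(y)];print("off",off)
th=np.radians(4.1);R=np.array([[np.cos(th),-np.sin(th)],[np.sin(th),np.cos(th)]])
T=R@[-1.2,-1.0-off]+[420.8,242.8];print(T)
plan((*T,230),94.1,16,start=((P[0],P[1],230),np.degrees(y)))
E
```

```text
[ 455.30886006 -372.60724249    9.88055548] 2.147962525732885 51.680572570946275 44.97691869735718
off -12.184871555059079
[418.80338133 253.87045011]
[{'dx': 0.851, 'dy': 0.486, 'az': 0.181}, {'dx': 0.866, 'dy': 0.459, 'az': 0.181}, {'dx': 0.88, 'dy': 0.432, 'az': 0.181}, {'dx': 0.894, 'dy': 0.404, 'az': 0.181}, {'dx': 0.906, 'dy': 0.375, 'az': 0.181}, {'dx': 0.917, 'dy': 0.346, 'az': 0.181}, {'dx': 0.928, 'dy': 0.317, 'az': 0.181}, {'dx': 0.937, 'dy': 0.288, 'az': 0.181}, {'dx': 0.946, 'dy': 0.258, 'az': 0.181}, {'dx': 0.954, 'dy': 0.228, 'az': 0.181}, {'dx': 0.96, 'dy': 0.198, 'az': 0.181}, {'dx': 0.966, 'dy': 0.167, 'az': 0.181}, {'dx': 0.971, 'dy': 0.137, 'az': 0.181}, {'dx': 0.975, 'dy': 0.106, 'az': 0.181}, {'dx': 0.978, 'dy': 0.075, 'az': 0.181}, {'dx': 0.98, 'dy': 0.044, 'az': 0.181}]
```

Request:
jog_arm(commands=[{"dx": 0, "dy": 0, "dz": -0.9, "ax": 0, "ay": 0, "az": 0, "gripper": 0.6}, {"dx": 0, "dy": 0, "dz": -0.9, "ax": 0, "ay": 0, "az": 0, "gripper": 0.6}, {"dx": 0, "dy": 0, "dz": -0.9, "ax": 0, "ay": 0, "az": 0, "gripper": 0.6}, {"dx": 0, "dy": 0, "dz": -0.9, "ax": 0, "ay": 0, "az": 0, "gripper": 0.6}, {"dx": 0, "dy": 0, "dz": -0.9, "ax": 0, "ay": 0, "az": 0, "gripper": 0.6}, {"dx": 0, "dy": 0, "dz": -0.9, "ax": 0, "ay": 0, "az": 0, "gripper": 0.6}])

```text
clock: 21.85
eef_pos: [455.1, -372.4, 227.0]
eef_rot: [-3.142, -0.0, 2.148]
wrist_force: [0.7, 0.4, -1.3]
finger_gap: 51.4
finger_force: 45.0
```

Request:
jog_arm(commands=[{"dx": 0.85, "dy": 0.49, "dz": 0, "ax": 0, "ay": 0, "az": 0.18, "gripper": 0.6}, {"dx": 0.87, "dy": 0.46, "dz": 0, "ax": 0, "ay": 0, "az": 0.18, "gripper": 0.6}, {"dx": 0.88, "dy": 0.43, "dz": 0, "ax": 0, "ay": 0, "az": 0.18, "gripper": 0.6}, {"dx": 0.89, "dy": 0.4, "dz": 0, "ax": 0, "ay": 0, "az": 0.18, "gripper": 0.6}, {"dx": 0.91, "dy": 0.38, "dz": 0, "ax": 0, "ay": 0, "az": 0.18, "gripper": 0.6}, {"dx": 0.92, "dy": 0.35, "dz": 0, "ax": 0, "ay": 0, "az": 0.18, "gripper": 0.6}, {"dx": 0.93, "dy": 0.32, "dz": 0, "ax": 0, "ay": 0, "az": 0.18, "gripper": 0.6}, {"dx": 0.94, "dy": 0.29, "dz": 0, "ax": 0, "ay": 0, "az": 0.18, "gripper": 0.6}])

```text
clock: 22.85
eef_pos: [436.8, -57.5, 225.9]
eef_rot: [3.141, 0.0, 1.896]
wrist_force: [0.2, 0.3, -0.6]
finger_gap: 51.5
finger_force: 45.0
```

Request:
jog_arm(commands=[{"dx": 0.95, "dy": 0.26, "dz": 0, "ax": 0, "ay": 0, "az": 0.18, "gripper": 0.6}, {"dx": 0.95, "dy": 0.23, "dz": 0, "ax": 0, "ay": 0, "az": 0.18, "gripper": 0.6}, {"dx": 0.96, "dy": 0.2, "dz": 0, "ax": 0, "ay": 0, "az": 0.18, "gripper": 0.6}, {"dx": 0.97, "dy": 0.17, "dz": 0, "ax": 0, "ay": 0, "az": 0.18, "gripper": 0.6}, {"dx": 0.97, "dy": 0.14, "dz": 0, "ax": 0, "ay": 0, "az": 0.18, "gripper": 0.6}, {"dx": 0.97, "dy": 0.11, "dz": 0, "ax": 0, "ay": 0, "az": 0.18, "gripper": 0.6}, {"dx": 0.98, "dy": 0.08, "dz": 0, "ax": 0, "ay": 0, "az": 0.18, "gripper": 0.6}, {"dx": 0.98, "dy": 0.04, "dz": 0, "ax": 0, "ay": 0, "az": 0.18, "gripper": 0.6}, {"dx": 0, "dy": 0, "dz": 0, "ax": 0, "ay": 0, "az": 0, "gripper": 0.6}, {"dx": 0, "dy": 0, "dz": 0, "ax": 0, "ay": 0, "az": 0, "gripper": 0.6}])

```text
clock: 24.1
eef_pos: [418.8, 254.1, 225.7]
eef_rot: [-3.141, 0.0, 1.646]
wrist_force: [0.4, -0.0, -0.9]
finger_gap: 51.9
finger_force: 45.0
```

```bash
python3 - <<'E'
from h import *
print(manip.read_state()["finger_gap"])
plan((418.8,253.9,85),94.1,4)
E
```

```text
51.898154340780444
[{'dx': -0.002, 'dz': 0.88, 'az': 0.005}, {'dx': -0.002, 'dz': 0.88, 'az': 0.005}, {'dx': -0.002, 'dz': 0.88, 'az': 0.005}, {'dx': -0.002, 'dz': 0.88, 'az': 0.005}]
```

Request:
jog_arm(commands=[{"dx": 0, "dy": 0, "dz": 0.88, "ax": 0, "ay": 0, "az": 0.02, "gripper": 0.6}, {"dx": 0, "dy": 0, "dz": 0.88, "ax": 0, "ay": 0, "az": 0, "gripper": 0.6}, {"dx": 0, "dy": 0, "dz": 0.88, "ax": 0, "ay": 0, "az": 0, "gripper": 0.6}, {"dx": 0, "dy": 0, "dz": 0.88, "ax": 0, "ay": 0, "az": 0, "gripper": 0.6}, {"dx": 0, "dy": 0, "dz": 0, "ax": 0, "ay": 0, "az": 0, "gripper": 0.6}, {"dx": 0, "dy": 0, "dz": 0, "ax": 0, "ay": 0, "az": 0, "gripper": 0.6}])

```text
clock: 24.85
eef_pos: [419.7, 254.4, 86.5]
eef_rot: [3.14, -0.001, 1.641]
wrist_force: [-0.2, -0.0, -0.9]
finger_gap: 51.4
finger_force: 45.0
```

```bash
python3 - <<'E'
from h import *
c=cams.camera("wrist");np.savez("w10.npz",**c);cv2.imwrite("pics/w10.png",c["image"][...,::-1])
s=manip.read_state();P=s["eef_pos"];print(P,s["eef_rot"])
zt=P[2]-9.9+14
p=proj(c,[(P[0]+dx,P[1]-12.2+dy,zt) for dx in(-34,34) for dy in(-10,55)]).round().astype(int);print(p.tolist())
x0,x1,y0,y1=p[:,0].min(),p[:,0].max(),p[:,1].min(),p[:,1].max()
for t in(120,200):rect(c,white(t,45),(x0,y0,x1,y1),zt,"pl",2)
plan((418.8,253.9,61),94.1,2)
E
```

```text
[419.76778511 254.62057787  86.74013708] [ 3.13936625e+00 -8.99014706e-04  1.64142433e+00]
[[264, 274], [267, 172], [372, 281], [385, 180]]
pl [421.5 265.2] [75.9 69.7] 4.0
pl [429.1 299. ] [6.4 3.2] 4.0
pl [419.4 258.3] [52.3 56.7] 4.5
pl [393.2 230.5] [3.8 1.6] 4.0
[{'dx': -0.008, 'dy': -0.013, 'dz': 0.322, 'az': -0.003}, {'dx': -0.008, 'dy': -0.013, 'dz': 0.322, 'az': -0.003}]
```

Request:
jog_arm(commands=[{"dx": -0.01, "dy": -0.02, "dz": 0.3, "ax": 0, "ay": 0, "az": 0, "gripper": 0.6}, {"dx": 0, "dy": 0, "dz": 0.3, "ax": 0, "ay": 0, "az": 0, "gripper": 0.6}, {"dx": 0, "dy": 0, "dz": 0, "ax": 0, "ay": 0, "az": 0, "gripper": 0.6}, {"dx": 0, "dy": 0, "dz": 0, "ax": 0, "ay": 0, "az": 0, "gripper": 0.6}])

```text
clock: 25.4
eef_pos: [418.0, 254.1, 61.0]
eef_rot: [-3.141, 0.0, 1.642]
wrist_force: [0.4, -0.5, -1.5]
finger_gap: 51.6
finger_force: 45.0
```

Request:
jog_arm(commands=[{"dx": 0, "dy": 0, "dz": 0.03, "ax": 0, "ay": 0, "az": 0, "gripper": 0.6}, {"dx": 0, "dy": 0, "dz": 0, "ax": 0, "ay": 0, "az": 0, "gripper": 0.6}, {"dx": 0, "dy": 0, "dz": 0, "ax": 0, "ay": 0, "az": 0, "gripper": 0.3}, {"dx": 0, "dy": 0, "dz": 0, "ax": 0, "ay": 0, "az": 0, "gripper": 0.3}, {"dx": 0, "dy": 0, "dz": -0.5, "ax": 0, "ay": 0, "az": 0, "gripper": 0.3}, {"dx": 0, "dy": 0, "dz": -0.9, "ax": 0, "ay": 0, "az": 0, "gripper": 0.3}, {"dx": -0.8, "dy": 0, "dz": -0.9, "ax": 0, "ay": 0, "az": 0, "gripper": 1}, {"dx": -0.8, "dy": 0, "dz": -0.3, "ax": 0, "ay": 0, "az": 0, "gripper": 1}, {"dx": 0, "dy": 0, "dz": 0, "ax": 0, "ay": 0, "az": 0, "gripper": 1}, {"dx": 0, "dy": 0, "dz": 0, "ax": 0, "ay": 0, "az": 0, "gripper": 1}])

```text
clock: 26.65
eef_pos: [422.6, 190.6, 163.6]
eef_rot: [-3.141, -0.0, 1.642]
wrist_force: [-0.1, -0.3, -0.7]
finger_gap: 29.2
finger_force: 0.0
```

```bash
python3 - <<'E'
from h import *
c=cams.camera("wrist");np.savez("w11.npz",**c);cv2.imwrite("pics/w11.png",c["image"][...,::-1])
s=manip.read_state();P=s["eef_pos"];print(P,s["eef_rot"],s["clock"],s["finger_gap"])
p=proj(c,[(420.8+dx,242.8+dy,64) for dx in(-32,32) for dy in(-54,54)]).round().astype(int);print(p.tolist())
x0,x1,y0,y1=p[:,0].min(),p[:,0].max(),p[:,1].min(),p[:,1].max()
for t in(120,160,200):rect(c,white(t,45),(x0,y0,x1,y1),64,"pl",2)
rect(c,lambda i:(i[...,0]>170)&(i[...,0]-i[...,2]>110)&(i[...,1]>100),(x0-5,y1-15,x1+5,y1+45),47,"lug",2)
print(c["image"][p[:,1].min()+40, x0-15:x1+15].mean(1).round().astype(int).tolist(), x0-15)
print(c["image"][y0-5:y1+20,(x0+x1)//2-4].mean(1).round().astype(int).tolist(), y0-5)
E
```

```text
[422.47805928 190.78105624 163.37903172] [-3.14087242e+00  1.09984611e-04  1.64217334e+00] 26.7 25.11205081720246
[[285, 200], [290, 79], [352, 205], [364, 85]]
pl [422.  247.4] [ 74.7 104.5] 4.1
pl [411.9 298.3] [2.6 1.6] 4.1
pl [422.  247.7] [ 74.1 104. ] 4.1
pl [391.4 198.9] [6.7 2.7] 4.1
pl [422.2 247.8] [ 71.6 103.8] 4.1
pl [458.9 222.7] [ 3.2 12.3] 6.2
lug [425.2 148.1] [40.1 31.4] 4.1
lug [439.2 181.9] [16.2 19.4] 4.1
[107, 110, 112, 111, 113, 117, 115, 127, 232, 250, 250, 250, 250, 250, 250, 250, 250, 250, 250, 250, 250, 255, 255, 255, 255, 255, 255, 255, 255, 255, 255, 255, 255, 255, 255, 255, 255, 255, 255, 255, 255, 249, 227, 226, 225, 225, 229, 229, 231, 234, 233, 232, 231, 230, 229, 229, 231, 231, 230, 230, 232, 232, 234, 235, 231, 231, 231, 232, 231, 230, 227, 228, 229, 227, 230, 230, 231, 235, 226, 174, 166, 162, 254, 251, 250, 250, 250, 250, 250, 250, 249, 249, 249, 249, 250, 245, 199, 112, 98, 103, 111, 112, 113, 109, 104, 101, 105, 112, 111] 270
[61, 67, 66, 70, 82, 81, 91, 131, 126, 213, 255, 251, 250, 250, 250, 250, 250, 250, 251, 249, 231, 255, 255, 255, 255, 255, 255, 255, 255, 255, 255, 255, 255, 255, 255, 255, 255, 255, 255, 255, 255, 255, 255, 231, 233, 233, 233, 233, 233, 233, 233, 233, 234, 234, 234, 233, 233, 233, 233, 233, 233, 233, 233, 233, 233, 233, 233, 233, 232, 233, 233, 233, 233, 232, 232, 232, 232, 232, 232, 232, 231, 232, 232, 231, 232, 231, 232, 231, 231, 231, 231, 231, 230, 230, 230, 231, 230, 230, 230, 229, 230, 230, 230, 230, 230, 229, 229, 229, 229, 229, 229, 229, 229, 228, 229, 228, 229, 229, 229, 228, 231, 226, 122, 72, 79, 79, 75, 79, 78, 76, 75, 72, 73, 72, 72, 73, 74, 73, 76, 76, 74, 72, 71, 69, 69, 70, 71, 72, 79, 118, 115] 74
```

```bash
python3 - <<'E'
from h import *
c=dict(np.load("w11.npz"))
im=c["image"].astype(int)
th=np.radians(4.1);R=np.array([[np.cos(th),-np.sin(th)],[np.sin(th),np.cos(th)]])
def N(px,z):return (ray(c,px,z)[:,:2]-[420.8,242.8])@R
print(N([(290.7,119),(348.8,119),(320,93.8),(320,195.5)],64).round(1))
for r in(140,170,185):
    g=im[r,280:365].mean(1);i=np.where(np.abs(np.diff(g))>9)[0]+280.5;print(r,i.tolist(),N(np.c_[i,np.full(len(i),r)],64)[:,0].round(1))
for x in(300,312,335):
    g=im[75:205,x].mean(1);i=np.where(np.abs(np.diff(g))>9)[0]+75.5;print(x,i.tolist(),N(np.c_[np.full(len(i),x),i],64)[:,1].round(1))
# pin tops predicted
print(proj(c,[(*(R@p+[420.8,242.8]),60) for p in[(30.5,40),(30.5,-40),(15,50.5)]]).round())
E
```

```text
[[-28.3  23.2]
 [ 23.4  23.2]
 [ -2.2  44.4]
 [ -2.2 -47.1]]
140 [290.5, 291.5, 292.5, 347.5, 348.5, 352.5] [-29.  -28.1 -27.2  22.7  23.6  27.3]
170 [280.5, 292.5, 303.5, 305.5, 306.5, 332.5, 333.5, 334.5, 335.5, 336.5, 347.5, 360.5, 363.5] [-39.  -27.8 -17.6 -15.7 -14.8   9.4  10.3  11.3  12.2  13.1  23.4  35.5
  38.3]
185 [280.5, 281.5, 282.5, 283.5, 284.5, 287.5, 289.5, 290.5, 292.5, 303.5, 304.5, 346.5, 347.5, 348.5, 350.5, 351.5, 352.5, 355.5, 356.5, 357.5, 358.5, 359.5, 361.5, 363.5] [-39.5 -38.5 -37.6 -36.7 -35.7 -32.9 -31.  -30.1 -28.2 -17.8 -16.8  22.8
  23.7  24.7  26.5  27.5  28.4  31.3  32.2  33.1  34.1  35.   36.9  38.8]
300 [94.5, 100.5, 102.5, 121.5, 171.5, 172.5, 173.5, 175.5, 176.5, 182.5, 183.5, 186.5, 187.5, 188.5, 190.5, 191.5, 192.5, 195.5, 196.5, 197.5, 203.5] [ 43.9  38.9  37.2  21.1 -24.  -25.  -25.9 -27.8 -28.8 -34.5 -35.4 -38.3
 -39.3 -40.3 -42.2 -43.2 -44.2 -47.1 -48.1 -49.1 -55. ]
312 [94.5, 117.5, 176.5, 177.5, 195.5, 196.5] [ 43.9  24.5 -28.8 -29.7 -47.1 -48.1]
335 [75.5, 84.5, 85.5, 86.5, 92.5, 93.5, 94.5, 112.5, 169.5, 170.5, 171.5, 172.5, 173.5, 176.5, 184.5, 195.5] [ 59.3  52.1  51.2  50.4  45.5  44.7  43.9  28.8 -22.2 -23.1 -24.  -25.
 -25.9 -28.8 -36.4 -47.1]
[[357.  99.]
 [354. 187.]
 [340.  87.]]
```

The end plate measures about −2.3 mm in x and −1.5 mm in y from centre. I'll push the pile against the pins with closed fingers, +x first and then +y.

```bash
cat >> h.py <<'E'
th=np.radians(4.1);RN=np.array([[np.cos(th),-np.sin(th)],[np.sin(th),np.cos(th)]]);ON=np.array([420.8,242.8])
def W(x,y,z):return (*(RN@[x,y]+ON),z)
def nest(P):return (np.array(P[:2])-ON)@RN
E
python3 - <<'E'
from h import *
a=plan(W(-52,0,130),94.1,3);a=plan(W(-52,0,42),94.1,3,start=a)
E
```

```text
[{'dx': 0.433, 'dy': -0.416, 'dz': 0.278}, {'dx': 0.433, 'dy': -0.416, 'dz': 0.278}, {'dx': 0.433, 'dy': -0.416, 'dz': 0.278}]
[{'dz': 0.733}, {'dz': 0.733}, {'dz': 0.733}]
```

Request:
jog_arm(commands=[{"dx": 0.43, "dy": -0.42, "dz": 0.28, "ax": 0, "ay": 0, "az": 0, "gripper": 1}, {"dx": 0.43, "dy": -0.42, "dz": 0.28, "ax": 0, "ay": 0, "az": 0, "gripper": 1}, {"dx": 0.43, "dy": -0.42, "dz": 0.28, "ax": 0, "ay": 0, "az": 0, "gripper": 1}, {"dx": 0, "dy": 0, "dz": 0.7, "ax": 0, "ay": 0, "az": 0, "gripper": 1}, {"dx": 0, "dy": 0, "dz": 0.7, "ax": 0, "ay": 0, "az": 0, "gripper": 1}, {"dx": 0, "dy": 0, "dz": 0.7, "ax": 0, "ay": 0, "az": 0, "gripper": 1}, {"dx": 0, "dy": 0, "dz": 0, "ax": 0, "ay": 0, "az": 0, "gripper": 1}, {"dx": 0, "dy": 0, "dz": 0, "ax": 0, "ay": 0, "az": 0, "gripper": 1}])

```text
clock: 27.7
eef_pos: [368.9, 238.7, 46.9]
eef_rot: [3.141, -0.0, 1.642]
wrist_force: [0.4, 0.9, 1.1]
finger_gap: 0.6
finger_force: 0.0
```

```bash
python3 - <<'E'
from h import *
s=manip.read_state();print(nest(s["eef_pos"]),s["eef_pos"],s["finger_gap"])
E
```

```text
[-52.02036521  -0.37888407] [368.93985544 238.70276241  46.90860833] 0.5753784763535419
```

Request:
jog_arm(commands=[{"dx": 0, "dy": 0, "dz": 0.12, "ax": 0, "ay": 0, "az": 0, "gripper": 1}, {"dx": 0, "dy": 0.15, "dz": 0, "ax": 0, "ay": 0, "az": 0, "gripper": 1}, {"dx": 0, "dy": 0.1, "dz": 0, "ax": 0, "ay": 0, "az": 0, "gripper": 1}, {"dx": 0, "dy": 0.04, "dz": 0, "ax": 0, "ay": 0, "az": 0, "gripper": 1}, {"dx": 0, "dy": 0.04, "dz": 0, "ax": 0, "ay": 0, "az": 0, "gripper": 1}, {"dx": 0, "dy": 0, "dz": 0, "ax": 0, "ay": 0, "az": 0, "gripper": 1}, {"dx": 0, "dy": 0, "dz": 0, "ax": 0, "ay": 0, "az": 0, "gripper": 1}])

```text
clock: 28.58
eef_pos: [381.8, 239.1, 41.4]
eef_rot: [-3.141, 0.0, 1.642]
wrist_force: [-3.3, -0.2, 1.7]
finger_gap: 0.4
finger_force: 1.3
```

Request:
jog_arm(commands=[{"dx": 0, "dy": 0.02, "dz": 0, "ax": 0, "ay": 0, "az": 0, "gripper": 1}, {"dx": 0, "dy": 0.02, "dz": 0, "ax": 0, "ay": 0, "az": 0, "gripper": 1}, {"dx": 0, "dy": 0, "dz": 0, "ax": 0, "ay": 0, "az": 0, "gripper": 1}])

```text
clock: 28.95
eef_pos: [383.4, 239.2, 41.4]
eef_rot: [-3.141, 0.0, 1.642]
wrist_force: [-3.8, 0.5, 2.4]
finger_gap: 0.4
finger_force: 2.1
```

Request:
jog_arm(commands=[{"dx": 0, "dy": 0.02, "dz": 0, "ax": 0, "ay": 0, "az": 0, "gripper": 1}, {"dx": 0, "dy": 0, "dz": 0, "ax": 0, "ay": 0, "az": 0, "gripper": 1}])

```text
clock: 29.2
eef_pos: [383.5, 239.2, 41.4]
eef_rot: [-3.14, 0.0, 1.642]
wrist_force: [-11.0, -0.8, 8.6]
finger_gap: 0.3
finger_force: 5.4
```

Request:
jog_arm(commands=[{"dx": 0, "dy": 0.02, "dz": 0, "ax": 0, "ay": 0, "az": 0, "gripper": 1}, {"dx": 0, "dy": 0, "dz": 0, "ax": 0, "ay": 0, "az": 0, "gripper": 1}])

```text
clock: 29.45
eef_pos: [383.6, 239.2, 41.4]
eef_rot: [-3.138, 0.001, 1.642]
wrist_force: [-17.2, -1.1, 14.1]
finger_gap: 0.4
finger_force: 8.8
```

Request:
jog_arm(commands=[{"dx": 0, "dy": -0.38, "dz": 0, "ax": 0, "ay": 0, "az": 0, "gripper": 1}, {"dx": -0.95, "dy": 0, "dz": 0, "ax": 0, "ay": 0, "az": 0, "gripper": 1}, {"dx": -0.95, "dy": 0, "dz": 0, "ax": 0, "ay": 0, "az": 0, "gripper": 1}, {"dx": 0, "dy": 0.55, "dz": 0, "ax": 0, "ay": 0, "az": 0, "gripper": 1}, {"dx": 0, "dy": 0.55, "dz": 0, "ax": 0, "ay": 0, "az": 0, "gripper": 1}, {"dx": 0.25, "dy": 0, "dz": 0, "ax": 0, "ay": 0, "az": 0, "gripper": 1}, {"dx": 0.12, "dy": 0, "dz": 0, "ax": 0, "ay": 0, "az": 0, "gripper": 1}, {"dx": 0, "dy": 0, "dz": 0, "ax": 0, "ay": 0, "az": 0, "gripper": 1}, {"dx": 0, "dy": 0, "dz": 0, "ax": 0, "ay": 0, "az": 0, "gripper": 1}])

```text
clock: 30.58
eef_pos: [417.8, 180.4, 41.5]
eef_rot: [3.142, 0.0, 1.642]
wrist_force: [0.7, -0.2, 0.9]
finger_gap: 0.6
finger_force: 0.0
```

```bash
python3 - <<'E'
from h import *
s=manip.read_state();print(nest(s["eef_pos"]),s["eef_pos"],s["wrist_force"])
E
```

```text
[ -7.43385927 -61.99355309] [417.8175462  180.43359993  41.48783783] [ 0.68762468 -0.23545876  0.90391374]
```

Request:
jog_arm(commands=[{"dx": 0.1, "dy": 0, "dz": 0, "ax": 0, "ay": 0, "az": 0, "gripper": 1}, {"dx": 0.05, "dy": 0, "dz": 0, "ax": 0, "ay": 0, "az": 0, "gripper": 1}, {"dx": 0.02, "dy": 0, "dz": 0, "ax": 0, "ay": 0, "az": 0, "gripper": 1}, {"dx": 0, "dy": 0, "dz": 0, "ax": 0, "ay": 0, "az": 0, "gripper": 1}])

```text
clock: 31.08
eef_pos: [417.6, 186.9, 41.5]
eef_rot: [-3.141, 0.0, 1.642]
wrist_force: [-0.6, -4.3, 4.0]
finger_gap: 0.2
finger_force: 2.2
```

Request:
jog_arm(commands=[{"dx": 0.03, "dy": 0, "dz": 0, "ax": 0, "ay": 0, "az": 0, "gripper": 1}, {"dx": 0, "dy": 0, "dz": 0, "ax": 0, "ay": 0, "az": 0, "gripper": 1}])

```text
clock: 31.32
eef_pos: [417.5, 187.7, 41.5]
eef_rot: [-3.141, 0.001, 1.642]
wrist_force: [-1.2, -9.0, 4.9]
finger_gap: 0.4
finger_force: 4.6
```

Request:
jog_arm(commands=[{"dx": 0.02, "dy": 0, "dz": 0, "ax": 0, "ay": 0, "az": 0, "gripper": 1}, {"dx": 0, "dy": 0, "dz": 0, "ax": 0, "ay": 0, "az": 0, "gripper": 1}])

```text
clock: 31.58
eef_pos: [417.5, 188.1, 41.5]
eef_rot: [-3.141, 0.002, 1.642]
wrist_force: [-1.4, -13.6, 6.8]
finger_gap: 0.2
finger_force: 6.7
```

Request:
jog_arm(commands=[{"dx": 0.02, "dy": 0, "dz": 0, "ax": 0, "ay": 0, "az": 0, "gripper": 1}, {"dx": 0, "dy": 0, "dz": 0, "ax": 0, "ay": 0, "az": 0, "gripper": 1}])

```text
clock: 31.82
eef_pos: [417.4, 188.3, 41.5]
eef_rot: [-3.14, 0.003, 1.642]
wrist_force: [-1.5, -19.5, 8.8]
finger_gap: 0.6
finger_force: 10.0
```

Request:
jog_arm(commands=[{"dx": -0.35, "dy": 0, "dz": 0, "ax": 0, "ay": 0, "az": 0, "gripper": 1}, {"dx": 0, "dy": -0.56, "dz": 0, "ax": 0, "ay": 0, "az": 0, "gripper": 1}, {"dx": 0, "dy": -0.56, "dz": 0, "ax": 0, "ay": 0, "az": 0, "gripper": 1}, {"dx": 0.6, "dy": 0, "dz": 0, "ax": 0, "ay": 0, "az": 0, "gripper": 1}, {"dx": 0.6, "dy": 0, "dz": 0, "ax": 0, "ay": 0, "az": 0, "gripper": 1}, {"dx": 0, "dy": 0.2, "dz": 0, "ax": 0, "ay": 0, "az": 0, "gripper": 1}, {"dx": 0, "dy": 0.08, "dz": 0, "ax": 0, "ay": 0, "az": 0, "gripper": 1}, {"dx": 0, "dy": 0, "dz": 0, "ax": 0, "ay": 0, "az": 0, "gripper": 1}, {"dx": 0, "dy": 0, "dz": 0, "ax": 0, "ay": 0, "az": 0, "gripper": 1}])

```text
clock: 32.95
eef_pos: [381.6, 221.0, 41.4]
eef_rot: [-3.141, 0.0, 1.641]
wrist_force: [0.5, -0.5, -0.2]
finger_gap: 0.4
finger_force: 0.0
```

```bash
python3 - <<'E'
from h import *
s=manip.read_state();print(nest(s["eef_pos"]),s["eef_pos"],s["wrist_force"])
E
```

```text
[-40.69350478 -18.95655196] [381.56598375 220.98248038  41.36972944] [ 0.49273703 -0.46510074 -0.16289792]
```

Request:
jog_arm(commands=[{"dx": 0, "dy": 0.04, "dz": 0, "ax": 0, "ay": 0, "az": 0, "gripper": 1}, {"dx": 0, "dy": 0.04, "dz": 0, "ax": 0, "ay": 0, "az": 0, "gripper": 1}, {"dx": 0, "dy": 0, "dz": 0, "ax": 0, "ay": 0, "az": 0, "gripper": 1}])

```text
clock: 33.33
eef_pos: [384.6, 221.6, 41.4]
eef_rot: [-3.141, 0.0, 1.642]
wrist_force: [-2.3, -1.0, 2.2]
finger_gap: 0.0
finger_force: 1.5
```

Request:
jog_arm(commands=[{"dx": 0, "dy": 0.02, "dz": 0, "ax": 0, "ay": 0, "az": 0, "gripper": 1}, {"dx": 0, "dy": 0, "dz": 0, "ax": 0, "ay": 0, "az": 0, "gripper": 1}])

```text
clock: 33.58
eef_pos: [384.7, 221.6, 41.4]
eef_rot: [-3.139, 0.001, 1.642]
wrist_force: [-8.1, -2.6, 7.5]
finger_gap: 0.1
finger_force: 4.7
```

The pile is seated against the pins, and both x pushes stopped at the same place. Next I'll locate the knob in the earlier picture, since the arm hasn't moved since then, and plan the clamp swing.

```bash
python3 - <<'E'
from h import *
for f in("w11.npz","w4.npz"):
    c=dict(np.load(f));p=proj(c,[(487,324,127),(487,324,105)]).round().astype(int);print(p.tolist())
    x,y=p[0]
    for t in(60,45):rect(c,dark(t),(x-45,max(0,y-35),x+35,y+40),116,"knob@116",2)
    rect(c,white(200,40),(290,max(0,proj(c,[(416,314,93)])[0,1].astype(int)-25),420,p[1,1]+45),88,"arm")
    k=c["image"][max(0,y-35):y+40,x-45:x+35].max(2)<60
    ys,xs=np.nonzero(k);print("blob px",xs.min()+x-45,xs.max()+x-45,ys.min()+max(0,y-35),ys.max()+max(0,y-35))
print("knob pred nest",nest((487,324)))
c=cams.camera("top");rect(c,dark(60),(190,205,225,235),127,"top knob",2)
s=manip.read_state();print(s["eef_pos"])
E
```

```text
[[436, 32], [424, 41]]
knob@116 [487.2 321. ] [26.7 21.5] 43.0
knob@116 [496.8 330.2] [2.2 1.8] 4.1
knob@116 [481.1 316.8] [11.1 20.4] 32.6
knob@116 [493.1 313.2] [1.9 1.6] 4.1
arm [438.  315.4] [102.4  33. ] 12.0
blob px 411 449 21 60
[[445, 19], [431, 30]]
knob@116 [487.7 321.3] [28.8 21.6] 44.4
knob@116 [491.3 330.8] [2.3 1.6] 10.3
knob@116 [481.2 316.7] [12.4 20.8] 34.9
knob@116 [493.4 313.5] [2.7 2.2] 4.0
arm [436.4 315.7] [97.1 30.8] 10.6
blob px 417 459 7 50
knob pred nest [71.83617231 76.25906076]
top knob [486.9 316.9] [18.3 20.9] 0.7
[384.66048319 221.55676587  41.34670169]
```

```bash
python3 - <<'E'
from h import *
plan((487.3,321.2,161),185.3,10,start=((370.7,220.5,161),94.1))
E
```

```text
[{'dx': 0.23, 'dy': 0.309, 'az': -0.912}, {'dx': 0.178, 'dy': 0.341, 'az': -0.912}, {'dx': 0.122, 'dy': 0.365, 'az': -0.912}, {'dx': 0.063, 'dy': 0.38, 'az': -0.912}, {'dx': 0.002, 'dy': 0.385, 'az': -0.912}, {'dx': -0.059, 'dy': 0.381, 'az': -0.912}, {'dx': -0.119, 'dy': 0.366, 'az': -0.912}, {'dx': -0.176, 'dy': 0.343, 'az': -0.912}, {'dx': -0.228, 'dy': 0.311, 'az': -0.912}, {'dx': -0.274, 'dy': 0.271, 'az': -0.912}]
```

Request:
jog_arm(commands=[{"dx": 0, "dy": -0.35, "dz": 0, "ax": 0, "ay": 0, "az": 0, "gripper": 1}, {"dx": 0, "dy": 0, "dz": -1, "ax": 0, "ay": 0, "az": 0, "gripper": 1}, {"dx": 0, "dy": 0, "dz": -1, "ax": 0, "ay": 0, "az": 0, "gripper": 1}, {"dx": 0, "dy": 0, "dz": -1, "ax": 0, "ay": 0, "az": 0, "gripper": 0.4}])

```text
clock: 34.12
eef_pos: [371.0, 220.7, 162.7]
eef_rot: [3.141, -0.0, 1.642]
wrist_force: [-0.3, -0.8, 1.5]
finger_gap: 7.1
finger_force: 0.0
```

Request:
jog_arm(commands=[{"dx": 0.23, "dy": 0.31, "dz": 0, "ax": 0, "ay": 0, "az": -0.91, "gripper": 0.4}, {"dx": 0.18, "dy": 0.34, "dz": 0, "ax": 0, "ay": 0, "az": -0.91, "gripper": 0.4}, {"dx": 0.12, "dy": 0.36, "dz": 0, "ax": 0, "ay": 0, "az": -0.91, "gripper": 0.4}, {"dx": 0.06, "dy": 0.38, "dz": 0, "ax": 0, "ay": 0, "az": -0.91, "gripper": 0.4}, {"dx": 0, "dy": 0.38, "dz": 0, "ax": 0, "ay": 0, "az": -0.91, "gripper": 0.4}, {"dx": -0.06, "dy": 0.38, "dz": 0, "ax": 0, "ay": 0, "az": -0.91, "gripper": 0.4}, {"dx": -0.12, "dy": 0.37, "dz": 0, "ax": 0, "ay": 0, "az": -0.91, "gripper": 0.4}, {"dx": -0.18, "dy": 0.34, "dz": 0, "ax": 0, "ay": 0, "az": -0.91, "gripper": 0.4}, {"dx": -0.23, "dy": 0.31, "dz": 0, "ax": 0, "ay": 0, "az": -0.91, "gripper": 0.4}, {"dx": -0.27, "dy": 0.27, "dz": 0, "ax": 0, "ay": 0, "az": -0.91, "gripper": 0.4}])

```text
clock: 35.38
eef_pos: [488.2, 321.1, 161.3]
eef_rot: [3.142, 0.0, -3.048]
wrist_force: [-1.1, 0.6, 1.5]
finger_gap: 56.3
finger_force: 0.0
```

Request:
jog_arm(commands=[{"dx": 0, "dy": 0, "dz": 0, "ax": 0, "ay": 0, "az": 0, "gripper": 0.4}, {"dx": 0, "dy": 0, "dz": 0, "ax": 0, "ay": 0, "az": 0, "gripper": 0.4}])

```text
clock: 35.62
eef_pos: [487.7, 320.4, 161.3]
eef_rot: [-3.141, -0.0, -3.056]
wrist_force: [0.0, -0.2, 0.8]
finger_gap: 56.5
finger_force: 0.0
```

Request:
jog_arm(commands=[{"dx": 0, "dy": 0, "dz": 0.6, "ax": 0, "ay": 0, "az": 0, "gripper": 0.4}, {"dx": 0, "dy": 0, "dz": 0.6, "ax": 0, "ay": 0, "az": 0, "gripper": 0.4}, {"dx": 0, "dy": 0, "dz": 0, "ax": 0, "ay": 0, "az": 0, "gripper": 0.7}, {"dx": 0, "dy": 0, "dz": 0, "ax": 0, "ay": 0, "az": 0, "gripper": 0.9}, {"dx": 0, "dy": 0, "dz": 0, "ax": 0, "ay": 0, "az": 0, "gripper": 0.9}, {"dx": 0, "dy": 0, "dz": 0, "ax": 0, "ay": 0, "az": 0, "gripper": 0.9}], squeeze=20)

```text
clock: 36.38
eef_pos: [488.5, 320.8, 114.1]
eef_rot: [3.141, 0.001, -3.053]
wrist_force: [0.4, -0.6, -0.0]
finger_gap: 20.0
finger_force: 1.9
```

```bash
python3 - <<'E'
from h import *
s=manip.read_state();P=s["eef_pos"];yaw=np.degrees(s["eef_rot"][2])%360;print(P,yaw,s["finger_gap"],s["finger_force"],s["wrist_force"])
H=np.array(W(0,72,0)[:2]);r=P[:2]-H;print("radius",np.hypot(*r))
# rigid arc about hinge to angle 0
a0=np.degrees(np.arctan2(r[1],r[0]));end=-90+4.1;tot=end-a0;n=10;print(tot)
y=np.radians(yaw);rt=np.array([r[0]*np.cos(y)+r[1]*np.sin(y),r[0]*np.sin(y)-r[1]*np.cos(y)])
d=np.radians(-tot/n) # turn about tool z
M=np.array([[np.cos(d),-np.sin(d)],[np.sin(d),np.cos(d)]])
print("each row shift (tool):",((M@rt-rt)/40).round(3),"az",-tot/n/10)
E
```

```text
[488.52987148 320.78191159 114.14219266] 185.0550991947268 19.961871901947635 1.9225338846445084 [ 0.39193126 -0.63481129 -0.01217863]
radius 73.13808206429209
-90.73627250578706
each row shift (tool): [ 0.024 -0.288] az 0.9073627250578706
```

Request:
jog_arm(commands=[{"dx": 0, "dy": 0, "dz": 0, "ax": 0, "ay": 0, "az": 0, "gripper": 0.9}, {"dx": 0.02, "dy": -0.29, "dz": 0, "ax": 0, "ay": 0, "az": 0.91, "gripper": 0.9}, {"dx": 0.02, "dy": -0.29, "dz": 0, "ax": 0, "ay": 0, "az": 0.91, "gripper": 0.9}, {"dx": 0.02, "dy": -0.29, "dz": 0, "ax": 0, "ay": 0, "az": 0.91, "gripper": 0.9}, {"dx": 0.02, "dy": -0.29, "dz": 0, "ax": 0, "ay": 0, "az": 0.91, "gripper": 0.9}])

```text
clock: 37.0
eef_pos: [477.9, 276.1, 113.7]
eef_rot: [3.141, -0.001, 2.589]
wrist_force: [-5.8, 4.5, 3.2]
finger_gap: 19.5
finger_force: 20.0
```

```bash
python3 - <<'E'
from h import *
s=manip.read_state();P=s["eef_pos"];print(P,np.degrees(s["eef_rot"][2])%360,s["finger_gap"],s["finger_force"],s["wrist_force"],s["moment"])
H=np.array(W(0,72,0)[:2]);r=P[:2]-H;print(np.hypot(*r),np.degrees(np.arctan2(r[1],r[0])))
E
```

```text
[477.89103009 276.07978476 113.70938781] 148.36210268073808 19.513079204116313 19.99798446893692 [-5.77978214  4.53756233  3.20551729] [ 0.8741264   1.1331859  -0.00164128]
73.20309780893051 -31.76423317004887
```

Request:
jog_arm(commands=[{"dx": 0.04, "dy": -0.28, "dz": 0, "ax": 0, "ay": 0, "az": 0.9, "gripper": 0.9}, {"dx": 0.03, "dy": -0.28, "dz": 0, "ax": 0, "ay": 0, "az": 0.9, "gripper": 0.9}, {"dx": 0.02, "dy": -0.28, "dz": 0, "ax": 0, "ay": 0, "az": 0.9, "gripper": 0.9}, {"dx": 0.02, "dy": -0.28, "dz": 0, "ax": 0, "ay": 0, "az": 0.9, "gripper": 0.9}, {"dx": 0.02, "dy": -0.28, "dz": 0, "ax": 0, "ay": 0, "az": 0.9, "gripper": 0.9}, {"dx": 0.02, "dy": -0.24, "dz": 0, "ax": 0, "ay": 0, "az": 0.8, "gripper": 0.9}, {"dx": 0, "dy": 0, "dz": 0, "ax": 0, "ay": 0, "az": 0, "gripper": 0.9}])

```text
clock: 37.88
eef_pos: [423.6, 242.6, 113.7]
eef_rot: [-3.142, -0.0, 1.671]
wrist_force: [-1.0, 0.2, 1.1]
finger_gap: 19.3
finger_force: 20.0
```

```bash
python3 - <<'E'
from h import *
s=manip.read_state();P=s["eef_pos"];print(P,np.degrees(s["eef_rot"][2])%360,s["finger_gap"],s["finger_force"],s["wrist_force"],s["moment"])
H=np.array(W(0,72,0)[:2]);r=P[:2]-H;print(np.hypot(*r),np.degrees(np.arctan2(r[1],r[0]))+85.9, nest(P))
E
```

```text
[423.56347466 242.62633166 113.69890143] 95.74111553830177 19.28239172804126 20.00127464532852 [-0.97847983  0.20931851  1.13538062] [-0.03333633  0.41296861  0.01802356]
72.42280656514046 2.171366103377821 [ 2.74398549 -0.37080526]
```

Request:
jog_arm(commands=[{"dx": 0, "dy": -0.05, "dz": 0, "ax": 0, "ay": 0, "az": 0.1, "gripper": 0.9}, {"dx": 0, "dy": 0, "dz": 0, "ax": 0, "ay": 0, "az": 0, "gripper": 0.9}, {"dx": 0, "dy": 0, "dz": 0.05, "ax": 0, "ay": 0, "az": 0, "gripper": 0.9}, {"dx": 0, "dy": 0, "dz": 0.05, "ax": 0, "ay": 0, "az": 0, "gripper": 0.9}, {"dx": 0, "dy": 0, "dz": 0.05, "ax": 0, "ay": 0, "az": 0, "gripper": 0.9}, {"dx": 0, "dy": 0, "dz": 0, "ax": 0, "ay": 0, "az": 0, "gripper": 0.9}], squeeze=40)

```text
clock: 38.62
eef_pos: [421.8, 242.3, 107.1]
eef_rot: [-3.141, -0.0, 1.652]
wrist_force: [-0.9, 2.0, -0.1]
finger_gap: 19.1
finger_force: 40.0
```

Request:
jog_arm(commands=[{"dx": 0, "dy": 0, "dz": 0.04, "ax": 0, "ay": 0, "az": 0, "gripper": 0.9}, {"dx": 0, "dy": 0, "dz": 0, "ax": 0, "ay": 0, "az": 0, "gripper": 0.9}])

```text
clock: 38.88
eef_pos: [421.9, 242.4, 106.1]
eef_rot: [3.141, -0.0, 1.652]
wrist_force: [-3.5, 2.5, 5.8]
finger_gap: 19.5
finger_force: 40.0
```

Request:
jog_arm(commands=[{"dx": 0, "dy": 0, "dz": 0.03, "ax": 0, "ay": 0, "az": 0, "gripper": 0.9}, {"dx": 0, "dy": 0, "dz": 0, "ax": 0, "ay": 0, "az": 0, "gripper": 0.9}])

```text
clock: 39.12
eef_pos: [422.1, 242.5, 106.0]
eef_rot: [3.141, -0.0, 1.652]
wrist_force: [-7.7, -0.2, 21.0]
finger_gap: 19.0
finger_force: 40.0
```

The pad met the plate after about 7.7 mm, with 21 N on the wrist. I'll release and retreat.

Request:
jog_arm(commands=[{"dx": 0, "dy": 0, "dz": 0, "ax": 0, "ay": 0, "az": 0, "gripper": 0.5}, {"dx": 0, "dy": 0, "dz": 0, "ax": 0, "ay": 0, "az": 0, "gripper": 0.5}, {"dx": 0, "dy": 0, "dz": 0, "ax": 0, "ay": 0, "az": 0, "gripper": 0.4}, {"dx": 0, "dy": 0, "dz": -0.6, "ax": 0, "ay": 0, "az": 0, "gripper": 0.4}, {"dx": 0, "dy": 0, "dz": -1, "ax": 0, "ay": 0, "az": 0, "gripper": 0.4}, {"dx": -1, "dy": 0, "dz": -0.5, "ax": 0, "ay": 0, "az": 0, "gripper": 0.4}, {"dx": -1, "dy": 0, "dz": 0, "ax": 0, "ay": 0, "az": 0, "gripper": 0.4}, {"dx": 0, "dy": 0, "dz": 0, "ax": 0, "ay": 0, "az": 0, "gripper": 0.4}, {"dx": 0, "dy": 0, "dz": 0, "ax": 0, "ay": 0, "az": 0, "gripper": 0.4}])

```text
clock: 40.25
eef_pos: [428.4, 162.9, 188.5]
eef_rot: [-3.141, -0.0, 1.652]
wrist_force: [-0.0, 0.8, 1.0]
finger_gap: 56.6
finger_force: 0.0
```

```bash
python3 - <<'E'
from h import *
c=cams.camera("wrist");np.savez("w12.npz",**c);cv2.imwrite("pics/w12.png",c["image"][...,::-1])
s=manip.read_state();print(s["eef_pos"],s["eef_rot"],s["clock"])
x,y=proj(c,[W(0,0,108)])[0].round().astype(int);print("knob px",x,y)
rect(c,dark(60),(x-30,max(0,y-30),x+30,y+30),108,"knob",2);print(W(0,0,0))
im=c["image"].astype(int)
def N(px,z):return nest_pts(px,z)
def nest_pts(px,z):return (ray(c,px,z)[:,:2]-ON)@RN
pr=proj(c,[W(-26,-35,64),W(26,-35,64),W(-10,-46,64)]).round(1);print(pr.tolist())
for yy in(-10,-35,-41):
    r=int(proj(c,[W(0,yy,64)])[0,1].round());g=im[r,270:375].mean(1);i=np.where(np.abs(np.diff(g))>12)[0]+270.5;print("row",r,nest_pts(np.c_[i,np.full(len(i),r)],64)[:,0].round(1).tolist())
for xx in(-20,-5,4):
    q=int(proj(c,[W(xx,-40,64)])[0,0].round());r0=int(pr[2,1]);g=im[r0-15:r0+12,q].mean(1);i=np.where(np.abs(np.diff(g))>12)[0]+r0-14.5;print("col",q,nest_pts(np.c_[np.full(len(i),q),i],64)[:,1].round(1).tolist())
rect(c,lambda i:(i[...,0]>170)&(i[...,0]-i[...,2]>110)&(i[...,1]>100),(x-10,r0-10,x+45,r0+40),47,"lug",2);print("lug nominal",W(16.5,-58,0))
E
```

```text
[428.35593765 163.14914128 188.45182903] [-3.14125489e+00 -1.32271229e-05  1.65265154e+00] 40.3
knob px 319 113
knob [424.9 239.1] [20.2 10.6] 38.2
knob [420.6 251.8] [7.1 1.7] 4.7
(np.float64(420.8), np.float64(242.8), 0)
[[292.8, 150.1], [344.9, 150.7], [308.8, 161.3]]
row 125 [-40.7, -39.7, -30.9, -29.9, -25.0, -6.4, -4.5, -3.5, -2.5, -1.5, -0.6, 0.4, 1.4, 2.4, 4.3, 5.3, 6.3, 7.3, 8.2, 25.8, 34.6, 39.5, 40.5]
row 150 [-40.3, -26.3, -25.3, -24.3, 25.6, 26.6, 29.6, 31.6, 39.6, 40.6]
row 156 [-40.5, -39.5, -38.5, -37.5, -36.5, -35.5, -33.4, -32.4, -31.4, -30.4, -26.4, -25.4, -24.4, -22.4, -21.4, -20.4, -19.4, -18.4, 17.8, 18.8, 19.8, 21.8, 22.8, 23.8, 25.8, 27.8, 28.8, 31.8, 32.8, 33.8, 34.9, 35.9, 36.9, 37.9, 39.9, 40.9]
col 299 [-36.3, -37.3, -40.3, -41.3, -42.3, -44.3, -45.3, -48.3, -49.3, -50.4]
col 314 [-44.1, -45.1, -48.2, -49.2, -50.2]
col 323 [-44.0, -45.0, -46.1, -48.1, -49.1, -50.1]
lug [441.  185.2] [15.5 22.4] 5.0
lug nominal (np.float64(441.4046246896564), np.float64(186.12814242149457), 0)
```

```bash
python3 -c "
from cell import job;print(job.sign_off())"
```

```text
the job is handed in; nothing more can be done
None
```

The flow cell is stacked against the three pins with the clamp arm in and the plunger down on the end plate, and I handed it in at about 40 s of the 72 s allowed; sign-off gave no verdict, and the frame's final position was not re-measured after the push.

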